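# Clear the cradle and lay the sensor housing in it

## Robot

A 7-joint arm with a two-finger parallel gripper is mounted at the origin on the work surface. World frame = base frame: x ahead of the robot, y to its left, z up, the work surface at z = 0. Lengths are in m, angles in rad, forces in N, time in s.
With the tool pointing down it reaches from about 0.4 to 0.85 m from the base axis. Payload 4.5 kg.
Tool frame: the origin (TCP) lies on the mounting face of the last link; the fingertips stand 166 mm ahead of it and the grasp point (between the pads) lies 147 mm ahead of it; z points along the fingers, y is the direction in which the jaws open and shut (so a half turn about z gives the same grasp; the last joint's range is limited). The gripper opens to 88 mm and grips with 3 to 60 N. Pads are 18 mm wide; open, the fingers measure 123 mm over their backs; the gripper's body (75 mm by 187 mm) begins 45 mm behind the grasp point.
Start: joints at [1.254, 0.689, -0.195, 1.565, 0.157, 0.902, -0.215], TCP at [0.215, -0.587, 0.405] pointing down, gripper open.
Joint ranges: [-3.01, 3.01], [-0.46, 2.08], [-1.47, 1.51], [0.13, 2.56], [-1, 4.14], [0.04, 2.09], [-2.66, 2.66]. Speed limits (rad/s): [2.57, 2.57, 3.14, 3.14, 3.14, 3.14, 3.14].

## Interface

Orientations are given as a unit quaternion [w, x, y, z].
In Python, from plant import ctrl gives the robot as it stands. The module is installed in compiled form; this text tells all that it offers.
- The arm moves only by the shell command python3 -m handwheel 'ROWS' [OPENING] [FORCE]. ROWS is JSON, one flat list of numbers, 6 for each row, row after row: the shift along the tool's x, y, z in units of 30 mm (1.0 is 30 mm), then the turn, a rotation vector about the tool's x, y, z in units of 5 degrees (1.0 is 5 degrees). In form: [x, y, z, wx, wy, wz, x, y, z, wx, wy, wz, ...]. A call has 1 to 5 rows; each row is the pose to reach, as a shift and turn from the pose commanded when the call began, along the tool's axes at that moment; what a row does not reach only later rows make up. A row lasts 1/12 s, in which the tool goes at most 41.7 mm and 7.16 degrees, less where a joint would pass 70% of its speed; a pose out of reach is approached as far as the arm can. A call with a gripper value outside its range is refused whole. OPENING is the closure in counts, from 0 (fully open) to 255 (shut), set as the call begins (- or left out, the last holds). The fingers move at their own pace and stop on an object; FORCE is the grip in N (left out, the last holds). Time passes only in rows, so rows that repeat a pose let the fingers close. It gives the time, the measured TCP pose, the force and the opening at its end, in the units of the state.
- ctrl.sense(): the state, without advancing time (a new reading comes with each control period).
- ctrl.grab_frame(name): name is "scene" or "top" or "wrist"; returns the picture (400x640x3 uint8, red, green, blue); there is no depth.
- ctrl.camera_params(name): a dict with "vertical_fov" (degrees; the focal length in pixels is half the picture's height over the tangent of half this angle, whatever the lens; pixels are square), "cx", "cy" (the principal point, pixels), "eye" and "orientation" of the camera in the world. Camera axes: x right, y up, looking along -z (the intrinsics and any distortion apply to the point x, -y, -z); pixel columns grow to the right and rows downward; lengths in m; the calibration is good to about 2 mm. A picture is of the moment at which its call begins: read the wrist's pose just before it. camera_params takes no time and is no camera call; for the wrist camera it gives the pose at the moment of the call.
- ctrl.close_job(): hands the job in, once; it reports no verdict.
The state is a dict: "clock": time; "joint_pos": joint angles; "joint_velocities": joint speeds; "joint_torque": joint torques, N m; "position": TCP position; "ee_rot": TCP orientation; "wrist_force": force on the tool from outside, world axes, zero at the start; "moment": the same for the moment, N m; "grip_width": finger opening in m.
Only numpy, scipy, OpenCV 4.12 (cv2) and the standard library are available. Lean on these libraries where they do the work, as an engineer would, in place of code of your own. Each camera call takes 0.05 s, during which the arm holds its last target.

## Task

With the scraper block held in the gripper, push the three loose metal offcuts along the cradle's bed and off its end into the catch tray (do not touch the offcuts with the fingers), and set the scraper down on the bench clear of the cradle. Then slide the sensor housing, still upright, right up to the open end of the cradle and tip it over so that it lies on its side along the two rails. Leave the bottle, the carton and the tape roll where they are.

Things in the scene. Friction and masses are not known exactly. Their poses are not given: they have to be found in the camera images.
- cradle: Fixed cradle. Origin on the bench top, mid-length and midway between its rails; x runs along the rails to the catch tray, y across, z up. Two black rails, x -80 to 80, 15 thick, inner faces y +-35, tops z 36. Between them an aluminium bed, top z 16, x -60 to 80. At x -80 to -60 only bench lies between the rail ends. The housing lying on the rails has its axis at z 69, 5 clear of the bed.
- cradle_mouth (a point): Open end of the cradle: where the standing housing's axis is (33 before the rail ends, on the bench top) when it nests against both rails' inner end corners. Same axes as the cradle. Pushed high up along +x from here, the housing tilts over those corners, passes balance after about 40 degrees and drops on to the rails by itself.
- cradle_tray (a point): Centre of the catch tray's floor, 2 above the bench, just past the bed's end: a shallow open tray, inside 74 long (cradle x 80 to 154) and 108 wide, walls 14 high on its three outer sides. Same axes as the cradle.
- housing_center (a point): Centre of the sensor housing: a closed aluminium cylinder, 96 diameter, 150 long, about 0.6 kg, standing on the bench off the open (-x) end of the cradle; too wide to grasp. The point is on its axis, half-way up (75 above its foot); its z axis is the cylinder's axis, up while it stands.
- scraper_center (a point): Centre (half-way up, 50 above its foot) of the scraper block, standing loose on the bench beyond the tray: a grey foot 22 thick (its x) by 62 wide (its y) by 30 tall, with a wooden handle on top, 22 (x) by 36 (y), reaching 100 above the foot's underside. z up. About 0.12 kg. The same seen from either side.
- chip0_center (a point): Centre of a loose steel offcut lying on the cradle's bed, 20 x 13 x 10 high.
- chip1_center (a point): Centre of a loose steel offcut lying on the cradle's bed, 16 x 14 x 10 high.
- chip2_center (a point): Centre of a loose steel offcut lying on the cradle's bed, 18 x 12 x 11 high.
- bottle_center (a point): Bystander: centre of a white plastic bottle, 52 diameter, 120 tall, standing beyond the cradle.
- carton_center (a point): Bystander: centre of a cardboard carton, 80 x 100 x 45 high, beyond the cradle.
- taperoll_center (a point): Bystander: centre of a white tape roll lying flat, 90 diameter, 24 high, beyond the cradle's tray end.
- housing: The same housing; origin at the centre of its foot.
- scraper: The same scraper; origin at the centre of its underside.
- chip0: The same offcut; origin at the centre of its underside as it first lies.
- chip1: The same offcut; origin at the centre of its underside as it first lies.
- chip2: The same offcut; origin at the centre of its underside as it first lies.
Mind the look-alikes: they are no part of the job. What is meant by the scraper is not purple, and is the smaller of those in its own colour. There is more than one size of the housing; the job needs the larger.

How it is judged:
On the way, in this order (a step that is already met when the one before it is completed fails the run):
1. all three offcuts lie in the catch tray while the housing still stands upright (x of chip0_center in the frame of cradle between 0.081 and 0.154 m and y of chip0_center in the frame of cradle between -0.054 and 0.054 m and z of each of chip0_center, chip1_center, chip2_center in the frame of cradle below 0.022 m and x of chip1_center in the frame of cradle between 0.081 and 0.154 m and y of chip1_center in the frame of cradle between -0.054 and 0.054 m and x of chip2_center in the frame of cradle between 0.081 and 0.154 m and y of chip2_center in the frame of cradle between -0.054 and 0.054 m and angle between housing_center's own z axis and vertical below 0.2 rad), for 0.2 s.
2. the scraper is let go on the bench and the housing stands upright at the cradle's open end (horizontal distance between housing_center and cradle_mouth below 0.025 m and angle between housing_center's own z axis and vertical below 0.15 rad and contact force between the fingers and scraper below 0.05 N and contact force between scraper and cradle below 0.05 N and height (world z) of scraper_center below 0.06 m), for 0.1 s.
3. the housing lies on its side on the two rails (angle between the z axis of housing_center and the x axis of cradle, either way round below 0.1 rad and x of housing_center in the frame of cradle between -0.065 and 0.06 m and y of housing_center in the frame of cradle between -0.008 and 0.008 m and z of housing_center in the frame of cradle between 0.062 and 0.075 m), for 0.2 s.
At the end, for the whole second after the job is handed in: Housing at rest along the rails: within 0.1 rad, centred within 8 mm, axis 62-75 mm above the bench, middle 65 mm before to 60 mm past the cradle's middle. All offcuts in the catch tray. Scraper on the bench, standing or lying, touching neither cradle nor housing (all of step 3 and x of chip0_center in the frame of cradle between 0.081 and 0.154 m and y of chip0_center in the frame of cradle between -0.054 and 0.054 m and z of each of chip0_center, chip1_center, chip2_center in the frame of cradle below 0.022 m and x of chip1_center in the frame of cradle between 0.081 and 0.154 m and y of chip1_center in the frame of cradle between -0.054 and 0.054 m and x of chip2_center in the frame of cradle between 0.081 and 0.154 m and y of chip2_center in the frame of cradle between -0.054 and 0.054 m and linear speed of each of housing, scraper below 0.02 m/s and contact force between scraper and cradle below 0.05 N and contact force between scraper and housing below 0.05 N and height (world z) of scraper_center below 0.06 m).
It fails at once if a finger touches an offcut (contact force between the fingers and chip0 above 0.3 N or contact force between the fingers and chip1 above 0.3 N or contact force between the fingers and chip2 above 0.3 N).
It fails at once if the bottle, carton or tape roll is shifted by more than 30 mm (distance of any of bottle_center, carton_center, taperoll_center from where it was at the start of the episode above 0.03 m).
It also fails if it takes over 70 s, if anything falls off the work surface, if the arm or the gripper's body presses on something with over 40 N, if the wrist force passes 120 N, or if a joint passes its speed limit or range.

## Working session

There is one attempt and no reset: what is moved stays moved. The work goes in short steps, Python scripts to look and compute and a shell command to move; the robot and the scene stay as the last step left them, time stands still between calls to the robot, and variables do not carry over. Pictures are saved under pics/ and viewed, and the job is handed in when it is done.

```bash
mkdir -p pics; ls; python3 - <<'E'
from plant import ctrl
import cv2
print(ctrl.sense())
for n in ("scene","top","wrist"):
    p=ctrl.camera_params(n); print(n,p)
    cv2.imwrite(f"pics/{n}0.png",ctrl.grab_frame(n)[:,:,::-1])
E
```

```text
pics
{'clock': 0.0, 'joint_pos': array([ 1.25379128,  0.68998275, -0.19449862,  1.56634171,  0.15732364,
        0.90249506, -0.21510605]), 'joint_velocities': array([-0.00160088, -0.0023076 ,  0.00011032,  0.00096885,  0.00018855,
        0.00072451,  0.00068314]), 'joint_torque': array([-2.66857014e-04, -5.27568233e+01, -1.26687806e+00, -1.53431547e+01,
       -5.25578996e-02,  6.45145090e-03,  1.60375153e-04]), 'position': array([ 0.21463611, -0.5866406 ,  0.40391076]), 'ee_rot': array([-8.85317123e-04,  9.84648905e-01,  1.74544242e-01, -2.38565664e-04]), 'wrist_force': array([0.13031423, 0.24290742, 0.13660483]), 'moment': array([-0.01802241, -0.01789322, -0.03398631]), 'grip_width': 0.08810856848852804}
scene {'vertical_fov': 57.07673518675325, 'cx': 320.74073160937814, 'cy': 199.39945328465475, 'eye': array([ 1.00136234, -0.33428115,  0.66281875]), 'orientation': array([0.78373251, 0.28142212, 0.18049214, 0.52343818])}
top {'vertical_fov': 55.569979704615555, 'cx': 321.99374095792797, 'cy': 196.4298460692881, 'eye': array([ 0.49133625, -0.11443475,  0.97068236]), 'orientation': array([-0.70305618, -0.03807223,  0.03793018,  0.70910071])}
wrist {'vertical_fov': 66.46609489147731, 'cx': 321.04236800761663, 'cy': 199.4631410872676, 'eye': array([ 0.29056938, -0.55803871,  0.38344013]), 'orientation': array([ 0.8092417 , -0.12949538,  0.0913511 , -0.56569762])}
```

View pics/scene0.png

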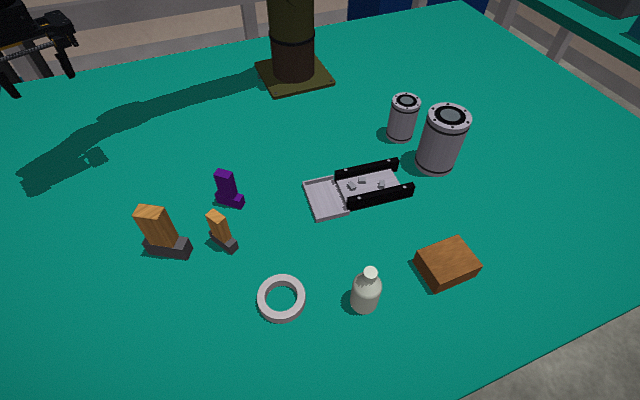

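View pics/top0.png

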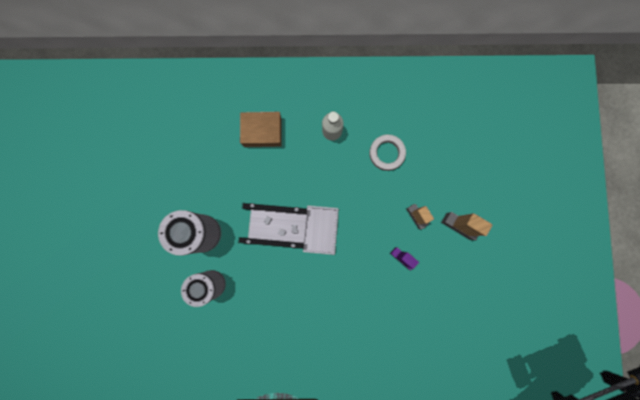

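View pics/wrist0.png

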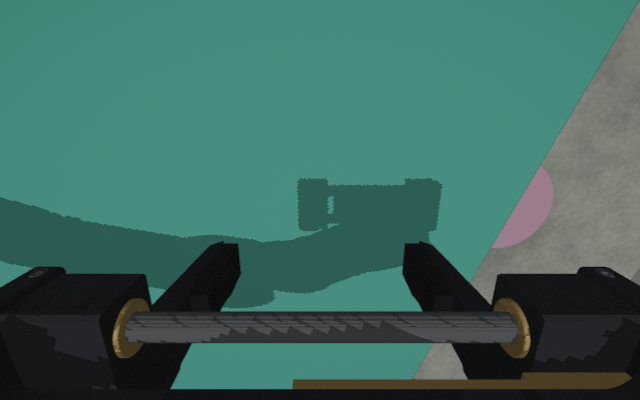

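```bash
cat > h.py <<'E'
import numpy as np, cv2
from scipy.spatial.transform import Rotation as R
from plant import ctrl
def cam(n):
    p=ctrl.camera_params(n); q=p["orientation"]
    return dict(f=200/np.tan(np.radians(p["vertical_fov"])/2),cx=p["cx"],cy=p["cy"],e=np.array(p["eye"]),R=R.from_quat(q,scalar_first=True).as_matrix())
def onz(c,px,z):
    px=np.atleast_2d(px).astype(float)
    d=np.c_[(px[:,0]-c["cx"])/c["f"],-(px[:,1]-c["cy"])/c["f"],-np.ones(len(px))]@c["R"].T
    return c["e"]+d*((z-c["e"][2])/d[:,2])[:,None]
def proj(c,P):
    q=(np.atleast_2d(P)-c["e"])@c["R"]
    return np.c_[c["cx"]-c["f"]*q[:,0]/q[:,2],c["cy"]+c["f"]*q[:,1]/q[:,2]]
def blobs(m,lo=20):
    n,l,s,c=cv2.connectedComponentsWithStats(m.astype(np.uint8))
    return [(s[i,4],c[i].round(1),s[i,:4]) for i in range(1,n) if s[i,4]>=lo], l
def crop(img,x0,y0,x1,y1,k,name):
    cv2.imwrite("pics/"+name,cv2.resize(img[y0:y1,x0:x1],None,fx=k,fy=k,interpolation=cv2.INTER_NEAREST))
E
python3 - <<'E'
from h import *
t=cv2.imread("pics/top0.png"); s=cv2.imread("pics/scene0.png")
crop(t,230,190,350,270,6,"tcr.png"); crop(s,295,150,425,230,6,"scr.png")
crop(t,380,190,500,280,6,"tsc.png"); crop(t,150,200,240,320,5,"thou.png")
E
```

```text
(no output)
```

View pics/tcr.png

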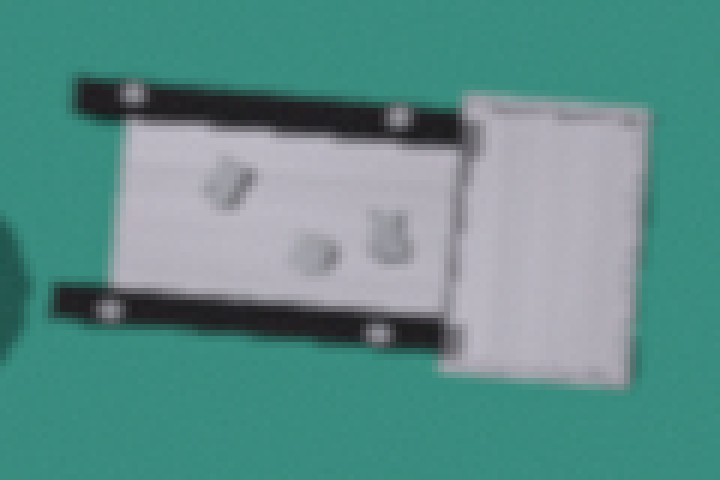

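View pics/scr.png

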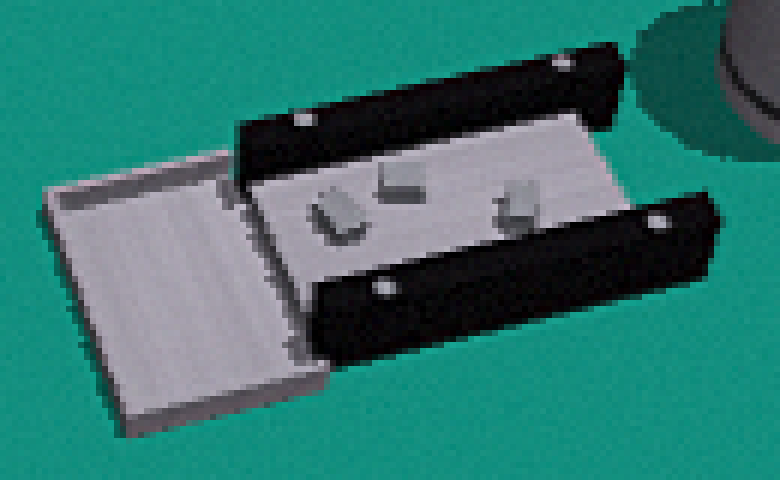

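View pics/tsc.png

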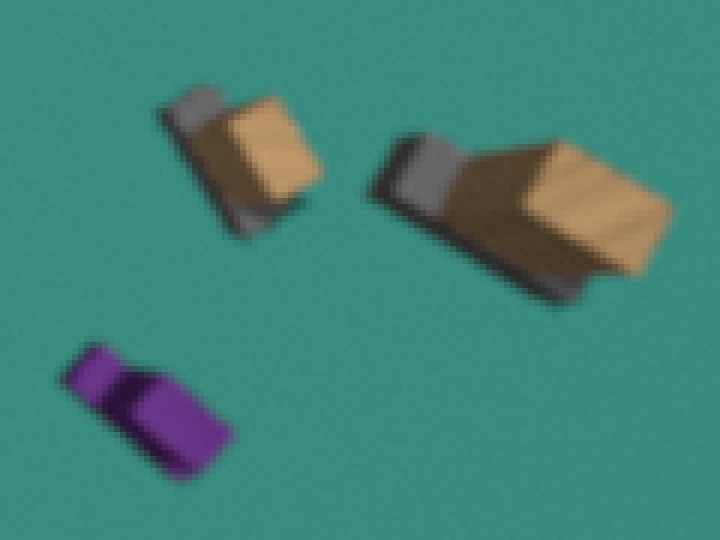

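View pics/thou.png

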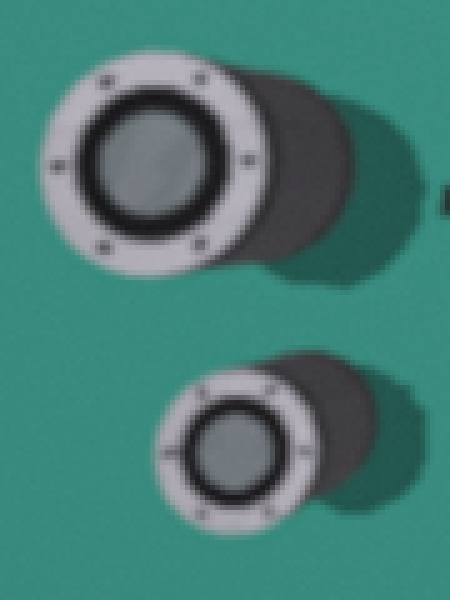

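```bash
python3 - <<'E'
from h import *
t=cv2.imread("pics/top0.png"); c=cam("top"); print(c["R"].round(3))
m=(t.max(2)<70); m[:190]=0;m[270:]=0;m[:,:235]=0;m[:,325:]=0
b,l=blobs(m,60)
ends=[]
for i in range(1,l.max()+1):
    ys,xs=np.where(l==i)
    if len(xs)<60: continue
    r=cv2.minAreaRect(np.c_[xs,ys].astype(np.float32)); bx=cv2.boxPoints(r)
    print(len(xs),r); print(onz(c,bx,.036).round(4)); 
    # weighted line fit
for (x,y,z,nm) in [(463,95,.014,'tray'),(650,108,.014,''),(630,385,.014,''),(440,372,.014,''),
   (132,93,.036,'screw'),(400,118,.036,''),(378,334,.036,''),(108,311,.036,''),
   (75,95,.036,'railL'),(55,302,.036,'railR'),(128,120,.016,'bed'),(112,288,.016,''),
   (229,182,.026,'chipA'),(315,255,.026,'chipB'),(388,237,.026,'chipC')]:
    print(nm,onz(c,[(x/6+230-.5+.08),(y/6+190-.5+.08)],z).round(4))
E
```

```text
[[-0.009  0.994 -0.107]
 [-1.    -0.009  0.   ]
 [-0.001  0.107  0.994]]
301 ((274.494384765625, 208.5647430419922), (63.542823791503906, 5.8041839599609375), 4.969740390777588)
[[ 0.5634  0.0816  0.036 ]
 [ 0.5778  0.0805  0.036 ]
 [ 0.5628 -0.0759  0.036 ]
 [ 0.5485 -0.0746  0.036 ]]
193 ((269.86474609375, 242.48768615722656), (42.189659118652344, 4.61732292175293), 5.19442892074585)
[[ 0.4796  0.0656  0.036 ]
 [ 0.4907  0.0647  0.036 ]
 [ 0.4806 -0.0381  0.036 ]
 [ 0.4694 -0.0371  0.036 ]]
tray [[ 0.5721 -0.0759  0.014 ]]
 [[ 0.5659 -0.1547  0.014 ]]
 [[ 0.4505 -0.1449  0.014 ]]
 [[ 0.4566 -0.0659  0.014 ]]
screw [[0.5722 0.0595 0.036 ]]
 [[ 0.561  -0.0509  0.036 ]]
 [[ 0.4729 -0.0418  0.036 ]]
 [[0.4831 0.0683 0.036 ]]
railL [[0.5716 0.083  0.036 ]]
railR [[0.487  0.0899 0.036 ]]
bed [[0.5626 0.0648 0.016 ]]
 [[0.4925 0.0706 0.016 ]]
chipA [[0.5357 0.0207 0.026 ]]
chipB [[ 0.5053 -0.015   0.026 ]]
chipC [[ 0.5125 -0.0452  0.026 ]]
```

```bash
python3 - <<'E'
from h import *
t=cv2.imread("pics/top0.png"); c=cam("top"); g=t[:,:,1].astype(float)
def edge(x,y0,y1,up):  # crossing 50% between rows
    col=g[y0:y1,x]; lo,hi=col.min(),col.max(); th=(lo+hi)/2
    k=int(col.argmin())
    if up:
        while col[k]<th: k-=1
        return y0+k+(col[k]-th)/(col[k]-col[k+1])
    while col[k]<th: k+=1
    return y0+k-(col[k]-th)/(col[k]-col[k-1])
def fit(y0a,y0b,up,xs):
    pts=[]
    for x in xs:
        f=(x-xs[0])/(xs[-1]-xs[0]); y0=int(round(y0a+f*(y0b-y0a)))
        try: pts.append((x,edge(x,y0,y0+14,up)))
        except IndexError: pass
    P=onz(c,pts,.036); 
    k=np.polyfit(P[:,1],P[:,0],1); r=P[:,0]-np.polyval(k,P[:,1]); k=np.polyfit(P[abs(r)<.001,1],P[abs(r)<.001,0],1)
    print("x=%.4f+%.4f*y"%(k[1],k[0]),"yaw",np.degrees(np.arctan(k[0])),r.std()); return k
xs=list(range(246,302))
a=fit(199,204,True,xs); b=fit(235,240,False,xs)
# upper fit y windows
E
```

```text
x=0.5717+0.0877*y yaw 5.010795080876526 0.0026705329639843795
x=0.4710+0.1034*y yaw 5.905585259891133 0.0025065430071666965
```

```bash
cat >> h.py <<'E'
YAW=np.radians(-90-5.43); C0=np.array([.5216,.0068,0.])
def setc(dx=0,dy=0,dyaw=0):
    global YAW,C0
    YAW+=np.radians(dyaw); C0=C0+[dx,dy,0]
def Rc(): return R.from_euler('z',YAW).as_matrix()
def c2w(P): return C0+np.atleast_2d(P)@Rc().T
def w2c(P): return (np.atleast_2d(P)-C0)@Rc()
E
python3 - <<'E'
from h import *
t=cv2.imread("pics/top0.png"); s=cv2.imread("pics/scene0.png")
box=lambda x0,x1,y0,y1,z:[(x0,y0,z),(x1,y0,z),(x1,y1,z),(x0,y1,z)]
shapes=[box(-.08,.08,.035,.05,.036),box(-.08,.08,-.05,-.035,.036),box(-.06,.08,-.035,.035,.016),box(.08,.157,-.057,.057,.014)]
for im,n,roi in ((t,"top",(230,190,350,270)),(s,"scene",(295,150,425,230))):
    k=6; x0,y0,x1,y1=roi
    o=cv2.resize(im[y0:y1,x0:x1],None,fx=k,fy=k,interpolation=cv2.INTER_CUBIC); c=cam(n)
    for S in shapes:
        p=(proj(c,c2w(S))-[x0,y0]+.5)*k
        cv2.polylines(o,[p.round().astype(int)],True,(0,0,255),1)
    cv2.imwrite(f"pics/ov_{n}.png",o)
c=cam("top")
for p in [(229,182),(315,255),(388,237)]:
    print(w2c(onz(c,[p[0]/6+229.5,p[1]/6+189.5],.026)).round(4))
E
```

```text
[[-0.0154  0.0129  0.026 ]]
[[ 0.023 -0.014  0.026]]
[[ 0.0524 -0.004   0.026 ]]
```

View pics/ov_top.png

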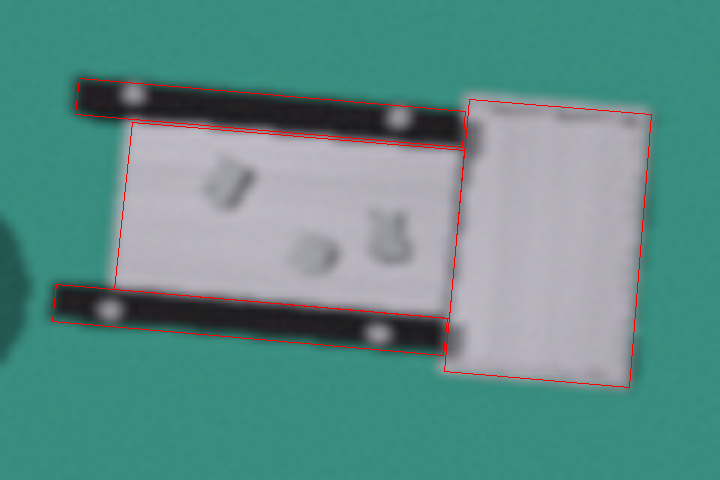

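View pics/ov_scene.png

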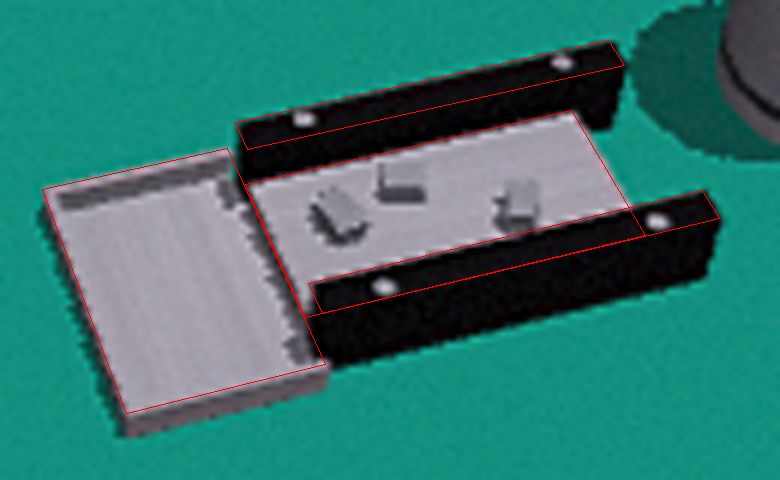

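```bash
python3 - <<'E'
from h import *
c=cam("top");
def cr(x,y,k,x0,y0): return [(x/k+x0-.5+.5/k),(y/k+y0-.5+.5/k)]
H=onz(c,cr(155,163,5,150,200),.15); E=onz(c,[cr(40,163,5,150,200),cr(270,163,5,150,200)],.15)
print("housing",H,w2c(H),E[0]-E[1])
h=onz(c,cr(235,450,5,150,200),.10);E=onz(c,[cr(155,450,5,150,200),cr(318,450,5,150,200)],.1);print("small",h,w2c(h),E[0]-E[1])
S=onz(c,[cr(*p,6,380,190) for p in [(228,118),(272,96),(323,172),(278,203)]],.1)
print("scr top",S.round(4),S.mean(0), S[1]-S[0],S[3]-S[0])
F=onz(c,[cr(*p,6,380,190) for p in [(160,115),(205,86),(243,238)]],.0);print(F.round(4))
for n,p,z in (("bottle",(334,118),.12),("carton",(261,129),.045),("tape",(388,153),.024)): print(n,onz(c,p,z).round(3))
P=onz(c,[cr(*p,6,380,190) for p in [(135,390),(165,375),(235,433),(185,480)]],.1);print("purple",P.round(3))
P=onz(c,[cr(*p,6,380,190) for p in [(525,195),(562,140),(675,210),(640,275)]],.15);print("bigwood",P.round(3))
E
```

```text
housing [[0.5050791  0.19046387 0.15      ]] [[-0.18127632 -0.0338268   0.15      ]] [0.00084551 0.09907241 0.        ]
small [[0.37708727 0.16902041 0.1       ]] [[-0.14781728 -0.15921508  0.1       ]] [0.00061843 0.07330066 0.        ]
scr top [[ 0.5538 -0.3341  0.1   ]
 [ 0.5621 -0.3513  0.1   ]
 [ 0.5328 -0.3697  0.1   ]
 [ 0.5211 -0.352   0.1   ]] [ 0.54247091 -0.3517642   0.1       ] [ 0.00830741 -0.01716935  0.        ] [-0.03265476 -0.0179173   0.        ]
[[ 0.5625 -0.3303  0.    ]
 [ 0.5748 -0.35    0.    ]
 [ 0.5099 -0.3639  0.    ]]
bottle [[ 0.765 -0.144  0.12 ]]
carton [[0.762 0.036 0.045]]
tape [[ 0.703 -0.283  0.024]]
purple [[ 0.451 -0.295  0.1  ]
 [ 0.457 -0.307  0.1  ]
 [ 0.435 -0.333  0.1  ]
 [ 0.417 -0.313  0.1  ]]
bigwood [[ 0.522 -0.427  0.15 ]
 [ 0.541 -0.442  0.15 ]
 [ 0.516 -0.481  0.15 ]
 [ 0.493 -0.467  0.15 ]]
```

```bash
cat >> h.py <<'E'
def Rdown(yaw_y):
    a=np.radians(yaw_y); y=np.array([np.cos(a),np.sin(a),0]); z=np.array([0,0,-1.]); return np.c_[np.cross(y,z),y,z]
def plan(p,Rt):
    s=ctrl.sense(); Q=R.from_quat(s["ee_rot"],scalar_first=True)
    if np.isscalar(Rt): Rt=Rdown(Rt)
    d=Q.inv().apply(np.array(p)-s["position"])/.03
    w=(Q.inv()*R.from_matrix(Rt)).as_rotvec(degrees=True)/5
    print("rows",d.round(3).tolist(),w.round(3).tolist()); return d,w
def st():
    s=ctrl.sense(); M=R.from_quat(s["ee_rot"],scalar_first=True).as_matrix()
    print("t %.2f pos %s yawy %.2f tilt %s F %s w %.4f q %s"%(s["clock"],s["position"].round(4),np.degrees(np.arctan2(M[1,1],M[0,1])),M[:2,2].round(3),s["wrist_force"].round(2),s["grip_width"],np.round(s["joint_pos"],2)))
    return s
E
python3 -c "
from h import *
plan([.542,-.354,.36],31.)"
```

```text
rows [12.912, -3.533, 1.474] [-0.012, -0.012, -20.179]
```

```bash
python3 -m handwheel '[2.5,-0.7,0.3,0,0,-4,5,-1.4,0.6,0,0,-8,7.5,-2.1,0.9,0,0,-12,10.4,-2.8,1.2,0,0,-16,12.9,-3.5,1.5,0,0,-20.2]'; python3 -c "
from h import *
st()
plan([.542,-.354,.36],31.)"
```

```text
clock: 0.57
position: [0.3847, -0.4656, 0.381]
ee_rot: [-0.0, 0.882, 0.471, -0.0]
wrist_force: [0.3, -0.1, 0.1]
grip_width: 0.0883
t 0.57 pos [ 0.3847 -0.4656  0.381 ] yawy -33.76 tilt [-0.  0.] F [ 0.27 -0.09  0.1 ] w 0.0883 q [ 1.    0.7  -0.35  1.65  0.3   0.84 -0.06]
rows [6.008, 2.293, 0.698] [-0.003, -0.001, -12.951]
```

```bash
python3 -m handwheel '[6,2.3,0.7,0,0,-13,6,2.3,0.7,0,0,-13,6,2.3,0.7,0,0,-13,6,2.3,0.7,0,0,-13,6,2.3,0.7,0,0,-13]' >/dev/null; python3 -c "
from h import *
st()
plan([.542,-.354,.36],31.)"
```

```text
t 0.98 pos [ 0.5448 -0.3526  0.3599] yawy 2.32 tilt [0.002 0.003] F [0.42 0.39 0.84] w 0.0881 q [ 0.76  0.81 -0.49  1.52  0.44  0.92  0.17]
rows [-0.044, -0.096, -0.005] [0.03, -0.022, -5.736]
```

```bash
python3 -m handwheel '[-0.05,-0.1,0,0,0,-5.7,-0.05,-0.1,0,0,0,-5.7,-0.05,-0.1,0,0,0,-5.7,-0.05,-0.1,0,0,0,-5.7,-0.05,-0.1,0,0,0,-5.7]' >/dev/null; python3 -c "
from h import *
st()
plan([.542,-.354,.36],31.)
c=cam('wrist'); print(c)
cv2.imwrite('pics/w1.png',ctrl.grab_frame('wrist')[:,:,::-1])"
```

```text
t 1.40 pos [ 0.5382 -0.3584  0.3596] yawy 30.37 tilt [-0.001  0.001] F [-0.44  0.18 -0.04] w 0.0881 q [ 0.84  0.83 -0.62  1.53  0.55  0.97  0.58]
rows [0.063, 0.183, -0.013] [-0.004, -0.012, -0.125]
{'f': np.float64(305.24762621568294), 'cx': 321.04236800761663, 'cy': 199.4631410872676, 'e': array([ 0.49627506, -0.28742554,  0.3391711 ]), 'R': array([[ 8.62956376e-01, -4.79894779e-01, -1.58136948e-01],
       [ 5.05278405e-01,  8.19706559e-01,  2.69768217e-01],
       [ 1.65534551e-04, -3.12701387e-01,  9.49851470e-01]])}
```

View pics/w1.png

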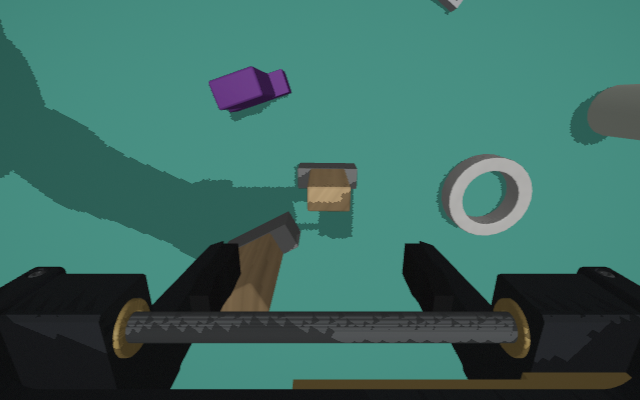

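```bash
python3 - <<'E'
from h import *
c=cam('wrist'); 
w=cv2.imread('pics/w1.png'); crop(w,270,140,390,230,6,"w1c.png")
P=onz(c,[(308,186.5),(351,187),(350,211),(308,210.5)],.1); print(P.round(4),P.mean(0).round(4)); d=P[1]-P[0];print(np.degrees(np.arctan2(d[1],d[0])),np.linalg.norm(d))
P=onz(c,[(297,164),(356,164)],.03); print(P.round(4));d=P[1]-P[0];print(np.degrees(np.arctan2(d[1],d[0])),np.linalg.norm(d))
P=onz(c,[(298.5,168),(356,168)],.03); d=P[1]-P[0];print(np.degrees(np.arctan2(d[1],d[0])),np.linalg.norm(d))
E
```

```text
[[ 0.5215 -0.351   0.1   ]
 [ 0.552  -0.3338  0.1   ]
 [ 0.5623 -0.352   0.1   ]
 [ 0.5317 -0.3692  0.1   ]] [ 0.5419 -0.3515  0.1   ]
29.338052326070482 0.0350161002698984
[[ 0.5072 -0.3544  0.03  ]
 [ 0.5597 -0.3241  0.03  ]]
30.031868601753093 0.060620843194635454
30.031523699569266 0.05932633504349409
```

View pics/w1c.png

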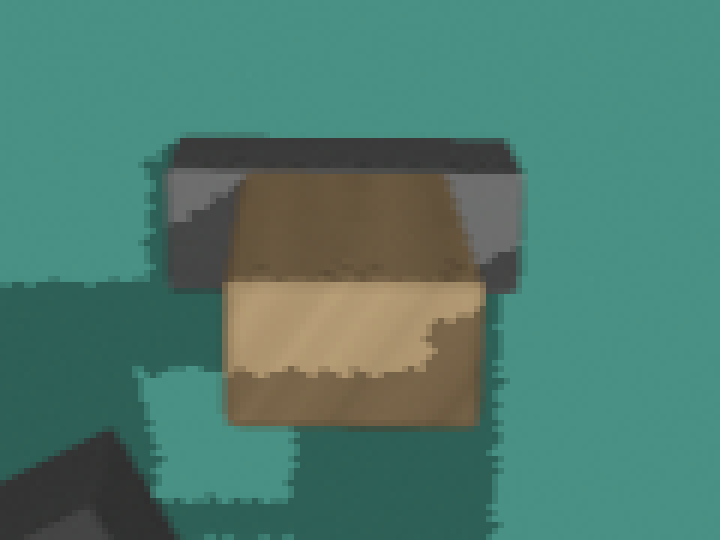

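```bash
python3 -c "
from h import *
plan([.542,-.3515,.227],30.)"
```

```text
rows [0.13, 0.222, 4.425] [-0.001, -0.012, 0.013]
```

```bash
python3 -m handwheel '[0.13,0.22,0.3,0,0,0,0.13,0.22,1.2,0,0,0,0.13,0.22,2.2,0,0,0,0.13,0.22,2.8,0,0,0,0.13,0.22,3,0,0,0]' >/dev/null; python3 -c "
from h import *
st()
plan([.542,-.3515,.227],30.)"
```

```text
t 1.87 pos [ 0.5412 -0.3503  0.2665] yawy 30.14 tilt [-0.006  0.002] F [-0.84  0.13  0.75] w 0.0878 q [ 0.79  0.94 -0.55  1.59  0.63  0.8   0.49]
rows [-0.054, 0.009, 1.315] [-0.042, -0.057, 0.029]
```

```bash
python3 -m handwheel '[0,0,0.6,0,0,0,0,0,1.1,0,0,0,0,0,1.3,0,0,0,0,0,1.3,0,0,0,0,0,1.3,0,0,0]' >/dev/null; python3 -c "
from h import *
st()
plan([.542,-.3515,.227],30.)
cv2.imwrite('pics/w2.png',ctrl.grab_frame('wrist')[:,:,::-1])"
```

```text
t 2.28 pos [ 0.5426 -0.3513  0.2315] yawy 30.20 tilt [ 0. -0.] F [-0.43 -1.09  0.37] w 0.0883 q [ 0.78  0.99 -0.52  1.6   0.67  0.74  0.47]
rows [0.004, -0.019, 0.151] [0.003, 0.003, 0.04]
```

View pics/w2.png

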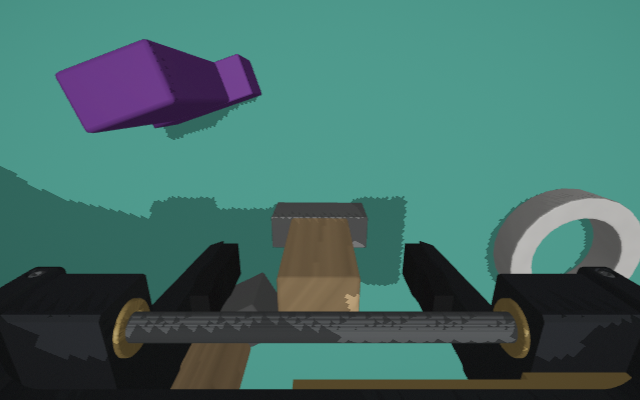

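The handle stands between the open fingers (columns 278–360, row ~290) centred between them (240/405). Closing.

```bash
python3 -m handwheel '[0,0,0.13,0,0,0,0,0,0.13,0,0,0,0,0,0.13,0,0,0,0,0,0.13,0,0,0,0,0,0.13,0,0,0]' 255 40 ; python3 -m handwheel '[0,0,0,0,0,0,0,0,0,0,0,0,0,0,0,0,0,0]'; python3 -c "
from h import *
st()"
```

```text
clock: 2.75
position: [0.5423, -0.3515, 0.2277]
ee_rot: [0.0, 0.498, 0.867, -0.0]
wrist_force: [-0.6, 0.2, -0.3]
grip_width: 0.057
clock: 3.0
position: [0.5423, -0.3514, 0.2274]
ee_rot: [0.0, 0.498, 0.867, -0.0]
wrist_force: [0.3, -0.9, 0.6]
grip_width: 0.0369
t 3.00 pos [ 0.5423 -0.3514  0.2274] yawy 30.22 tilt [-0. -0.] F [ 0.32 -0.92  0.6 ] w 0.0369 q [ 0.78  0.99 -0.52  1.6   0.67  0.73  0.46]
```

```bash
python3 -m handwheel '[0,0,-0.6,0,0,0,0,0,-1.6,0,0,0,0,0,-2.6,0,0,0,0,0,-3,0,0,0,0,0,-3,0,0,0]'; python3 -c "
from h import *
st()
p=c2w([-.045,0,0])[0]; print(p); plan([p[0],p[1],.31],np.degrees(YAW)+90)"
```

```text
clock: 3.42
position: [0.5434, -0.3517, 0.3204]
ee_rot: [0.003, 0.498, 0.867, 0.0]
wrist_force: [0.7, 0.2, -1.0]
grip_width: 0.0357
t 3.42 pos [ 0.5434 -0.3517  0.3204] yawy 30.20 tilt [ 0.005 -0.003] F [ 0.65  0.23 -0.99] w 0.0357 q [ 0.81  0.87 -0.59  1.56  0.59  0.89  0.53]
[0.52585833 0.05159806 0.        ]
rows [11.914, 6.257, 0.308] [0.056, 0.043, 7.126]
```

```bash
python3 -m handwheel '[1,0.5,0.1,0,0,0.7,2.1,1.1,0.2,0,0,1.4,3.2,1.7,0.3,0,0,2.1,4.3,2.3,0.3,0,0,2.8,5.4,2.9,0.3,0,0,3.5]'>/dev/null;  python3 -c "
from h import *
st()
p=c2w([-.045,0,0])[0]; print(p); plan([p[0],p[1],.31],np.degrees(YAW)+90)"
```

```text
t 3.83 pos [ 0.5347 -0.1663  0.3064] yawy 12.50 tilt [-0.003  0.001] F [-0.25  0.18 -1.62] w 0.0360 q [ 0.49  0.77 -0.46  1.84  0.53  0.65 -0.07]
[0.52585833 0.05159806 0.        ]
rows [7.156, 1.286, -0.115] [-0.038, -0.011, 3.586]
```

```bash
python3 -m handwheel '[1.2,0.2,0,0,0,0.7,2.4,0.4,-0.1,0,0,1.4,3.7,0.6,-0.1,0,0,2.1,5,0.8,-0.1,0,0,2.8,6,1.1,-0.1,0,0,3.3]'>/dev/null; python3 -m handwheel '[0.5,0.1,0,0,0,0.2,0.8,0.1,0,0,0,0.3,0.8,0.1,0,0,0,0.3,0.8,0.1,0,0,0,0.3]'>/dev/null;   python3 -c "
from h import *
st()
p=c2w([-.045,0,0])[0]; print(p); plan([p[0],p[1],.31],np.degrees(YAW)+90)
cv2.imwrite('pics/w3.png',ctrl.grab_frame('wrist')[:,:,::-1]);cv2.imwrite('pics/t3.png',ctrl.grab_frame('top')[:,:,::-1]);cv2.imwrite('pics/s3.png',ctrl.grab_frame('scene')[:,:,::-1])"
```

```text
t 4.58 pos [0.5326 0.0378 0.3104] yawy -5.29 tilt [-0.002 -0.002] F [ 0.46 -0.79 -1.55] w 0.0354 q [ 0.04  0.72 -0.32  1.92  0.4   0.56 -0.65]
[0.52585833 0.05159806 0.        ]
rows [0.437, -0.267, 0.012] [-0.023, 0.022, 0.027]
```

View pics/w3.png

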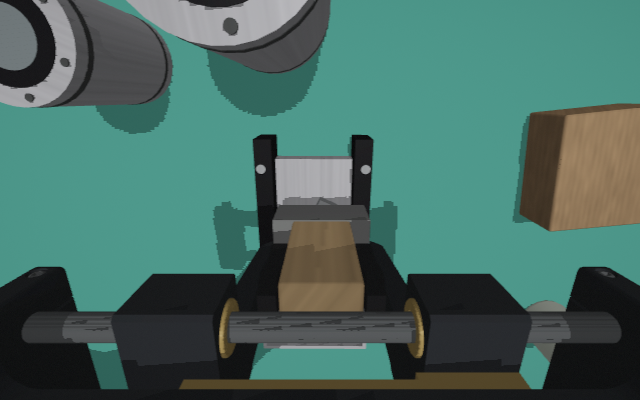

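View pics/s3.png

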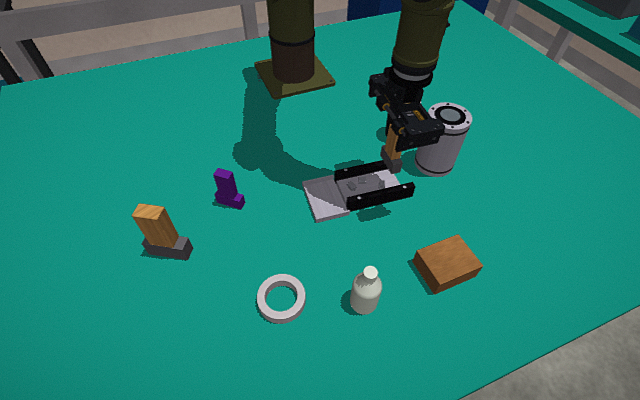

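```bash
python3 - <<'E'
from h import *
w=cv2.imread('pics/w3.png'); crop(w,245,125,385,255,5,"w3c.png")
c=cam('wrist'); 
for S in ([(273.5,220),(370.5,220)],):
    P=w2c(onz(c,S,.113)); print("foot",P.round(4),w2c(ctrl.sense()["position"]).round(4))
E
```

```text
foot [[-0.0405 -0.0222  0.113 ]
 [-0.0404  0.0384  0.113 ]] [[-0.0308  0.0084  0.3109]]
```

View pics/w3c.png

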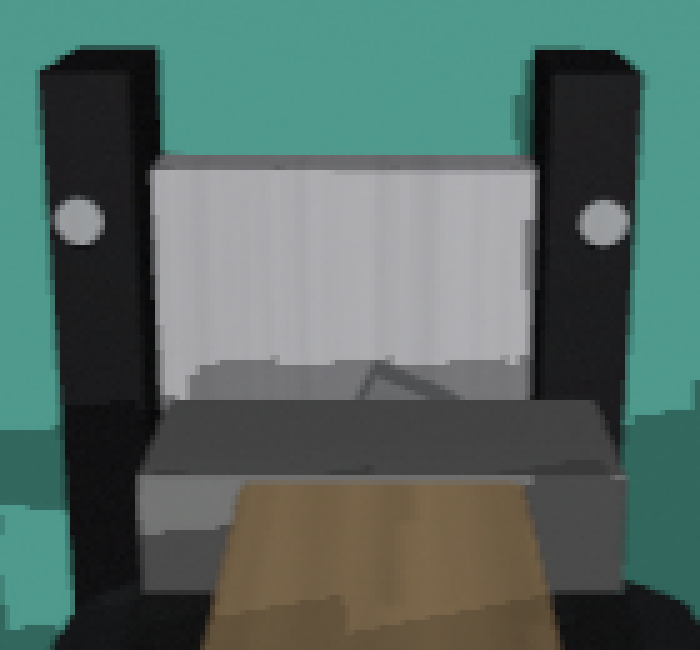

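```bash
python3 - <<'E'
from h import *
c=cam('wrist')
k=lambda L:[(x/5+245-.4,y/5+125-.4) for x,y in L]
print(w2c(onz(c,k([(40,72),(130,72),(553,75),(642,78)]),.036)).round(4)); print(w2c(onz(c,k([(150,170),(540,168)]),.016)).round(4))
p=c2w([-.045,0,0])[0]; plan([p[0],p[1],.31],np.degrees(YAW)+90)
E
```

```text
[[-0.0809 -0.0488  0.036 ]
 [-0.0809 -0.034   0.036 ]
 [-0.0804  0.0357  0.036 ]
 [-0.0799  0.0503  0.036 ]]
[[-0.0609 -0.0346  0.016 ]
 [-0.0612  0.0361  0.016 ]]
rows [0.473, -0.279, 0.029] [-0.011, 0.02, -0.004]
```

```bash
python3 -m handwheel '[0.47,-0.27,0,0,0,0,0.47,-0.27,0,0,0,0,0.47,-0.27,0.5,0,0,0,0.47,-0.27,0.8,0,0,0,0.47,-0.27,0.8,0,0,0]'>/dev/null; python3 -c "
from h import *
st()
print(w2c(ctrl.sense()['position']).round(4))
p=c2w([-.046,.0004,0])[0]; plan([p[0],p[1],.265],np.degrees(YAW)+90)
cv2.imwrite('pics/w4.png',ctrl.grab_frame('wrist')[:,:,::-1])"
```

```text
t 5.15 pos [0.5257 0.0524 0.2857] yawy -5.34 tilt [-0.003 -0.001] F [ 0.3  -0.45 -1.63] w 0.0356 q [-0.01  0.76 -0.29  1.96  0.43  0.49 -0.7 ]
[[-4.580e-02 -2.000e-04  2.857e-01]]
rows [0.008, 0.022, 0.692] [-0.036, 0.021, 0.017]
```

View pics/w4.png

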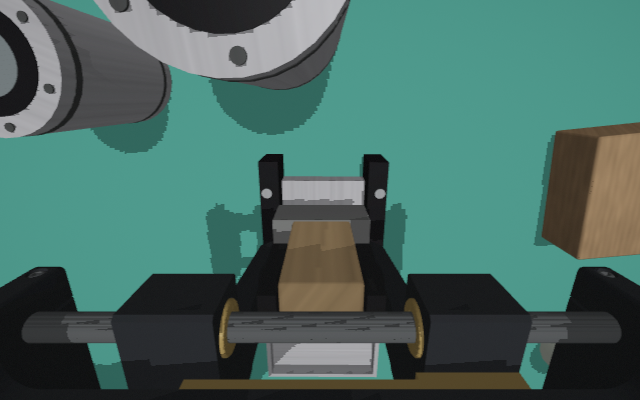

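```bash
python3 -m handwheel '[0.01,0.02,0.4,0,0,0,0.01,0.02,0.8,0,0,0,0.01,0.02,1.1,0,0,0,0.01,0.02,1.25,0,0,0,0.01,0.02,1.25,0,0,0]'>/dev/null; python3 -c "
from h import *
st()
print(w2c(ctrl.sense()['position']).round(4))
p=c2w([-.046,.0004,0])[0]; plan([p[0],p[1],.2455],np.degrees(YAW)+90)"
```

```text
t 5.62 pos [0.5267 0.0537 0.2492] yawy -5.29 tilt [-0.001 -0.001] F [ 0.46 -0.26 -1.55] w 0.0355 q [-0.04  0.82 -0.24  1.97  0.46  0.4  -0.73]
[[-0.0472  0.0007  0.2492]]
rows [-0.038, -0.009, 0.122] [-0.016, 0.009, 0.028]
```

```bash
python3 -m handwheel '[-0.03,0,0.12,0,0,0.03,-0.03,0,0.12,0,0,0.03,-0.03,0,0.12,0,0,0.03]'>/dev/null; python3 -c "
from h import *
st()
print(w2c(ctrl.sense()['position']).round(4))
p=c2w([.085,.0004,0])[0]; plan([p[0],p[1],.2455],np.degrees(YAW)+90)
cv2.imwrite('pics/s5.png',cv2.resize(ctrl.grab_frame('scene')[130:250,280:460,::-1],None,fx=4,fy=4))"
```

```text
t 5.87 pos [0.5269 0.053  0.2465] yawy -5.44 tilt [ 0. -0.] F [ 0.24  0.07 -0.11] w 0.0355 q [-0.05  0.82 -0.24  1.97  0.46  0.4  -0.73]
[[-0.0465  0.001   0.2465]]
rows [-4.382, -0.018, 0.034] [0.005, 0.001, -0.002]
```

View pics/s5.png

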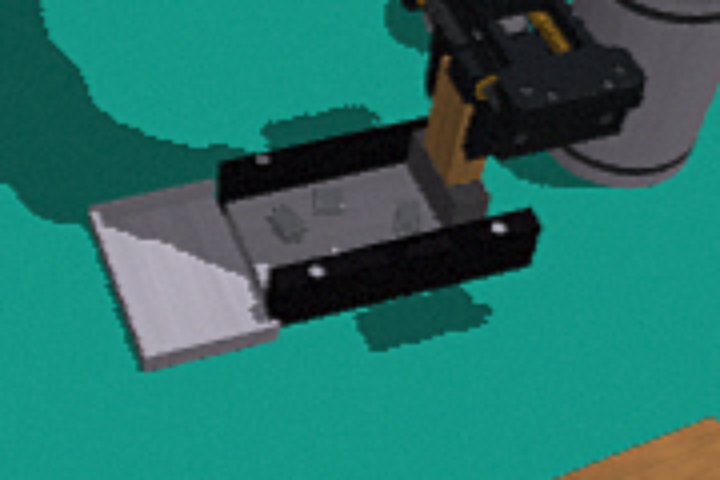

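```bash
python3 -m handwheel '[-0.1,-0.02,-0.04,0,0,0,-0.35,-0.02,-0.04,0,0,0,-0.6,-0.02,-0.04,0,0,0,-0.85,-0.02,-0.04,0,0,0,-1.1,-0.02,-0.04,0,0,0]'>/dev/null; python3 -c "
from h import *
st()
print(w2c(ctrl.sense()['position']).round(4))
p=c2w([.085,.0004,0])[0]; plan([p[0],p[1],.2475],np.degrees(YAW)+90)
cv2.imwrite('pics/s6.png',cv2.resize(ctrl.grab_frame('scene')[130:250,280:460,::-1],None,fx=4,fy=4))"
```

```text
t 6.33 pos [0.523  0.0189 0.2475] yawy -5.48 tilt [-0.    -0.001] F [-0.5   0.36 -0.98] w 0.0355 q [ 0.02  0.82 -0.24  1.99  0.48  0.39 -0.69]
[[-1.220e-02  2.000e-04  2.475e-01]]
rows [-3.24, 0.009, 0.003] [0.001, 0.007, -0.01]
```

View pics/s6.png

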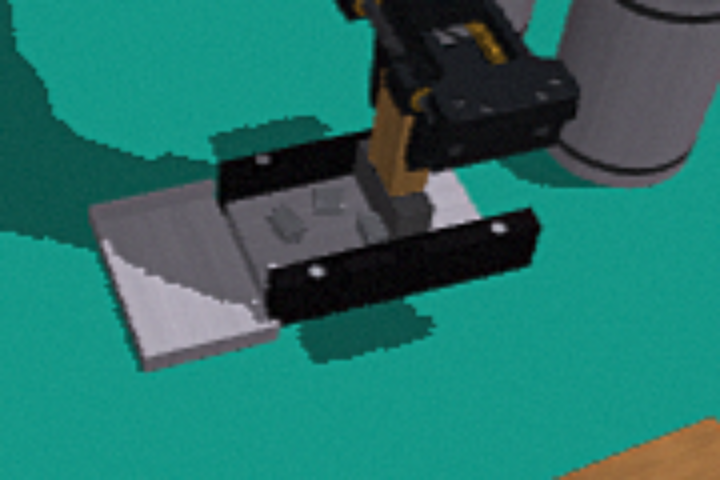

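Chip A is being pushed, nothing binds. Continue.

```bash
python3 -m handwheel '[-0.15,0,0,0,0,0,-0.4,0,0,0,0,0,-0.65,0,0,0,0,0,-0.9,0,0,0,0,0,-1.15,0,0,0,0,0]'>/dev/null;python3 -m handwheel '[-0.2,0,0,0,0,0,-0.4,0,0,0,0,0,-0.65,0,0,0,0,0,-0.9,0,0,0,0,0,-1.1,0,0,0,0,0]'>/dev/null; python3 -c "
from h import *
st()
print(w2c(ctrl.sense()['position']).round(4))
p=c2w([.085,.0004,0])[0]; plan([p[0],p[1],.2475],np.degrees(YAW)+90)
cv2.imwrite('pics/s7.png',cv2.resize(ctrl.grab_frame('scene')[130:250,280:460,::-1],None,fx=4,fy=4))"
```

```text
t 7.22 pos [ 0.5166 -0.048   0.2474] yawy -5.46 tilt [-0. -0.] F [-0.46  1.11 -1.3 ] w 0.0353 q [ 0.16  0.82 -0.25  2.    0.51  0.38 -0.6 ]
[[5.500e-02 2.000e-04 2.474e-01]]
rows [-1.0, 0.007, -0.001] [-0.001, 0.005, -0.005]
```

View pics/s7.png

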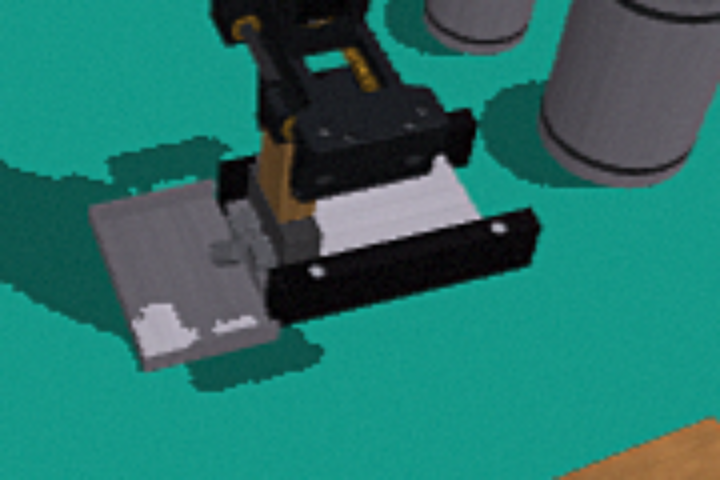

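```bash
python3 -m handwheel '[-0.2,0,0,0,0,0,-0.4,0,0,0,0,0,-0.6,0,0,0,0,0,-0.8,0,0,0,0,0,-1,0,0,0,0,0]'>/dev/null;python3 -m handwheel '[-0.15,0,-0.05,0,0,0,-0.3,0,-0.1,0,0,0,-0.3,0,-0.1,0,0,0]'>/dev/null; python3 -c "
from h import *
st()
print(w2c(ctrl.sense()['position']).round(4))
cv2.imwrite('pics/s8.png',cv2.resize(ctrl.grab_frame('scene')[130:250,280:460,::-1],None,fx=4,fy=4))"
```

```text
t 7.93 pos [ 0.5129 -0.0871  0.2507] yawy -5.53 tilt [ 0.    -0.001] F [ 0.03 -0.73 -1.77] w 0.0358 q [ 0.24  0.81 -0.27  2.    0.53  0.4  -0.53]
[[9.430e-02 2.000e-04 2.507e-01]]
```

View pics/s8.png

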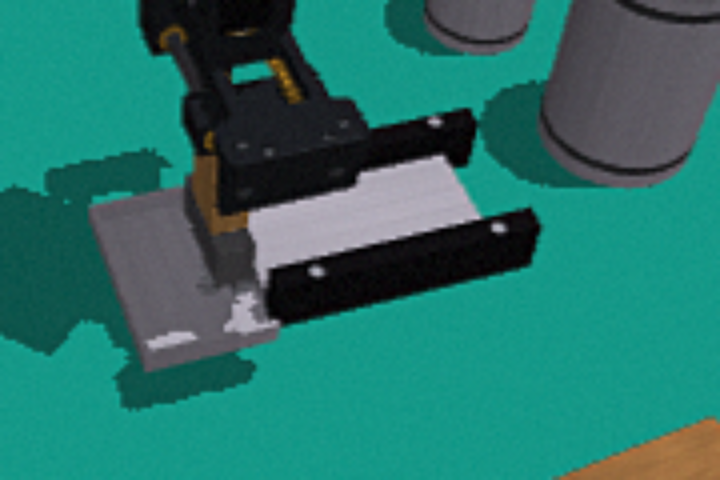

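```bash
python3 -m handwheel '[0,0,-0.8,0,0,0,0,0,-1.8,0,0,0,-0.5,0,-2,0,0,0,-1.5,0,-2,0,0,0,-2.7,0,-2,0,0,0]'>/dev/null;python3 -m handwheel '[-1.2,0,0,0,0,0,-1.7,0,0,0,0,0,-1.7,0,0,0,0,0]'>/dev/null; python3 -c "
from h import *
st()
print(w2c(ctrl.sense()['position']).round(4))
plan([.5,-.22,.232],np.degrees(YAW)+90)
s=ctrl.grab_frame('scene')[:,:,::-1];t=ctrl.grab_frame('top')[:,:,::-1]
cv2.imwrite('pics/s9.png',s);cv2.imwrite('pics/t9.png',t)
crop(s,295,150,425,230,6,'s9c.png');crop(t,230,190,350,270,6,'t9c.png')"
```

```text
t 8.65 pos [ 0.4993 -0.2222  0.3101] yawy -5.87 tilt [-0.001 -0.003] F [ 0.83 -0.55 -1.15] w 0.0356 q [ 0.57  0.75 -0.4   1.88  0.48  0.61 -0.24]
[[ 0.23   -0.0006  0.3101]]
rows [0.083, 0.019, 2.604] [-0.009, 0.039, -0.089]
```

View pics/s9.png

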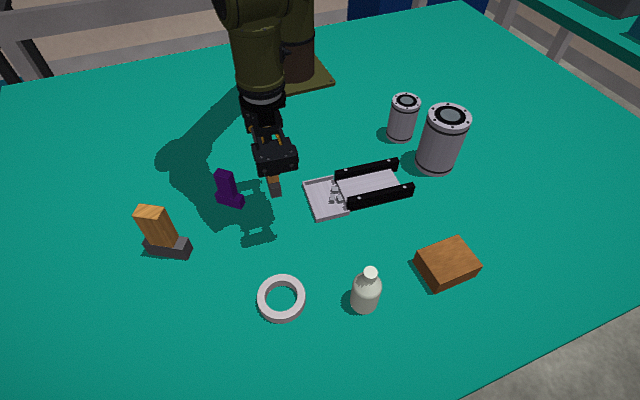

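View pics/t9.png

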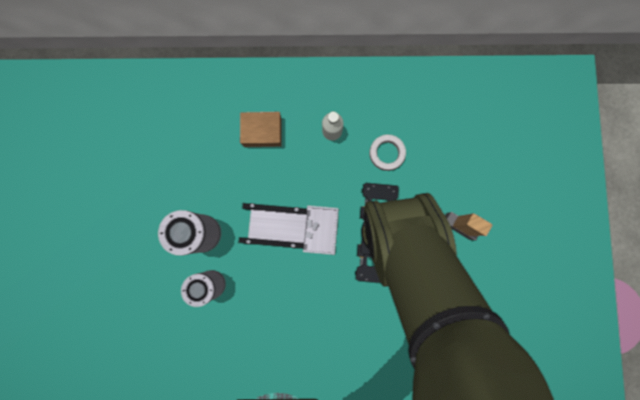

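View pics/s9c.png

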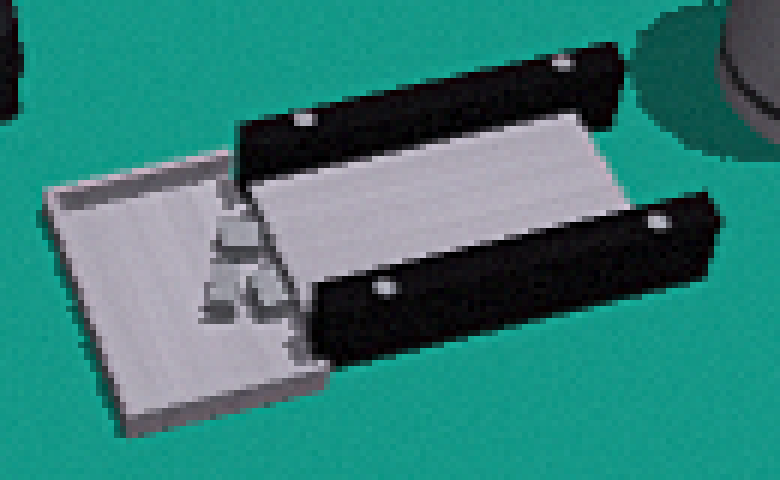

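View pics/t9c.png

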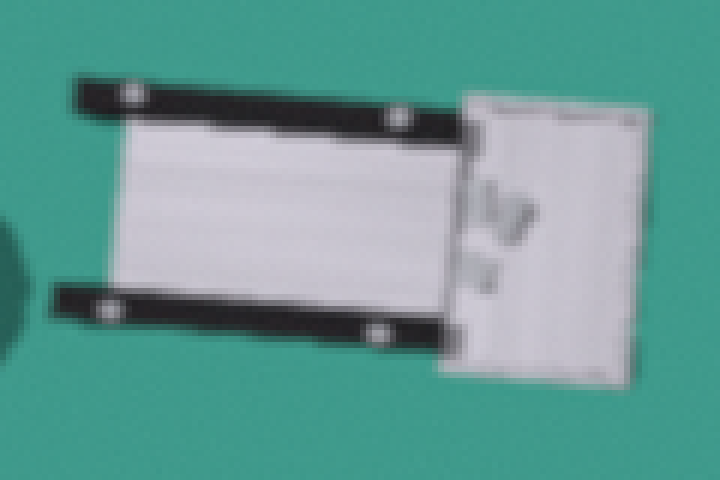

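```bash
python3 -m handwheel '[0,0,0.6,0,0,0,0,0,1.4,0,0,0,0,0,2,0,0,0,0,0,2.4,0,0,0,0,0,2.5,0,0,0]'>/dev/null;python3 -m handwheel '[0,0,0.05,0,0,0,0,0,0.05,0,0,0,0,0,0.05,0,0,0]'; python3 -c "
from h import *
st()"
```

```text
clock: 9.42
position: [0.5011, -0.2165, 0.2348]
ee_rot: [0.001, 0.739, 0.673, 0.001]
wrist_force: [-0.4, -0.5, -1.0]
grip_width: 0.0358
t 9.42 pos [ 0.5011 -0.2165  0.2348] yawy -5.37 tilt [0.002 0.   ] F [-0.45 -0.46 -1.02] w 0.0358 q [ 0.5   0.86 -0.31  1.93  0.57  0.44 -0.32]
```

```bash
python3 -m handwheel '[0,0,0.08,0,0,0,0,0,0.14,0,0,0,0,0,0.14,0,0,0]';python3 -m handwheel '[0,0,0.03,0,0,0,0,0,0.03,0,0,0,0,0,0.03,0,0,0]'
```

```text
clock: 9.67
position: [0.5005, -0.2172, 0.2299]
ee_rot: [0.0, 0.74, 0.673, 0.0]
wrist_force: [-0.5, -0.8, -1.2]
grip_width: 0.0356
clock: 9.92
position: [0.5005, -0.2172, 0.2289]
ee_rot: [0.0, 0.74, 0.673, 0.0]
wrist_force: [0.7, -0.7, -0.9]
grip_width: 0.036
```

```bash
python3 -m handwheel '[0,0,0.06,0,0,0,0,0,0.06,0,0,0,0,0,0.06,0,0,0]'; python3 -m handwheel '[0,0,0,0,0,0,0,0,0,0,0,0,0,0,0,0,0,0,0,0,0,0,0,0,0,0,0,0,0,0]' 0;
```

```text
clock: 10.17
position: [0.5007, -0.2172, 0.2275]
ee_rot: [0.0, 0.74, 0.673, 0.0]
wrist_force: [-1.0, 0.4, 4.6]
grip_width: 0.0357
clock: 10.58
position: [0.5005, -0.2171, 0.2269]
ee_rot: [-0.0, 0.74, 0.673, -0.0]
wrist_force: [-0.1, 0.3, -0.9]
grip_width: 0.0665
```

```bash
python3 -m handwheel '[0,0,0,0,0,0,0,0,-0.5,0,0,0,0,0,-1.5,0,0,0,0,0,-2.8,0,0,0,0,0,-4,0,0,0]' 0 >/dev/null; python3 -m handwheel '[0,0,-1,0,0,0,0,0,-1.8,0,0,0,0,0,-1.8,0,0,0]' 110 ; python3 -c "
from h import *
st()
p=c2w([-.355,-.05,0])[0];print(p)
a=np.radians(35);d=Rc()[:,0]
def Rt(phi,yaw=0):
    M=R.from_euler('z',yaw,degrees=True).as_matrix()
    a=np.radians(phi);d=M@Rc()[:,0];y=M@Rc()[:,1];z=np.sin(a)*d-np.cos(a)*np.array([0,0,1]);return np.c_[np.cross(y,z),y,z]
plan([p[0],p[1],.40],Rt(0))
plan([p[0],p[1],.40],Rt(35))
s=ctrl.grab_frame('scene')[:,:,::-1]
cv2.imwrite('pics/s10.png',s)"
cat >> h.py <<'E'
def Rt(phi,yaw=0):
    M=R.from_euler('z',yaw,degrees=True).as_matrix()
    a=np.radians(phi);d=M@Rc()[:,0];y=M@Rc()[:,1];z=np.sin(a)*d-np.cos(a)*np.array([0,0,1]);return np.c_[np.cross(y,z),y,z]
def plant_tip(x,y,z,phi,yaw=0):
    "fingertip target in cradle frame"
    M=Rt(phi,yaw); return plan(c2w([x,y,z])[0]-.166*M[:,2],M)
def tipc():
    s=ctrl.sense(); M=R.from_quat(s["ee_rot"],scalar_first=True).as_matrix()
    print("tip(cradle)",(w2c(s["position"]+.166*M[:,2])[0]*1000).round(1),"t",round(s["clock"],2),"F",s["wrist_force"].round(1),"w",round(s["grip_width"],4))
E
```

```text
clock: 11.25
position: [0.5019, -0.2172, 0.4059]
ee_rot: [0.004, 0.74, 0.673, 0.002]
wrist_force: [0.2, 0.3, 0.2]
grip_width: 0.07
t 11.25 pos [ 0.5019 -0.2172  0.4059] yawy -5.45 tilt [ 0.009 -0.003] F [0.21 0.34 0.23] w 0.0700 q [ 0.62  0.62 -0.5   1.8   0.39  0.82 -0.16]
[0.50541787 0.36493844 0.        ]
rows [19.328, -1.73, 0.142] [0.105, 0.023, -0.005]
rows [19.328, -1.73, 0.142] [0.1, -6.977, -0.037]
```

View pics/s10.png

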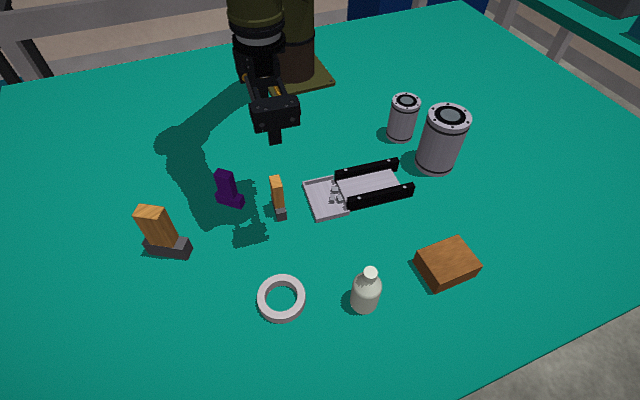

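```bash
python3 -m handwheel '[1.3,0,0,0,0,0,2.6,-0.2,0,0,0,0,3.9,-0.3,0,0,0,0,5.2,-0.5,0,0,0,0,6.5,-0.6,0,0,0,0]' >/dev/null;python3 -m handwheel '[1.3,0,0,0,0,0,2.6,-0.2,0,0,0,0,3.9,-0.3,0,0,0,0,5.2,-0.5,0,0,0,0,6.5,-0.6,0,0,0,0]' >/dev/null; python3 -c "
from h import *
st();tipc()
plant_tip(-.26,-.05,.20,35)"
```

```text
t 12.13 pos [0.5005 0.1761 0.3995] yawy -5.40 tilt [-0.003 -0.002] F [0.01 0.15 0.41] w 0.0500 q [-0.15  0.6  -0.45  1.85  0.36  0.78 -0.88]
tip(cradle) [-166.3  -37.5  233.5] t 12.13 F [0.  0.1 0.4] w 0.05
rows [6.292, -0.423, 2.107] [-0.029, -6.977, 0.016]
```

```bash
python3 -m handwheel '[1.2,-0.1,0,0,0,0,2.4,-0.2,0,0,-1.4,0,3.6,-0.3,0.4,0,-2.8,0,5,-0.4,1.2,0,-4.2,0,6.3,-0.4,2,0,-5.6,0]' 112 >/dev/null; python3 -m handwheel '[0,0,0,0,-1,0,0,0,0,0,-1,0,0,0,0,0,-1,0]'; python3 -c "
from h import *
st();tipc()
plant_tip(-.26,-.05,.20,35)"
```

```text
clock: 12.8
position: [0.5064, 0.3545, 0.3448]
ee_rot: [0.191, 0.709, 0.646, -0.211]
wrist_force: [-0.4, -0.8, 0.9]
grip_width: 0.0495
t 12.80 pos [0.5064 0.3545 0.3448] yawy -5.36 tilt [-0.052 -0.543] F [-0.44 -0.84  0.89] w 0.0495 q [-0.66  0.86 -0.22  1.46  0.5   1.36 -1.19]
tip(cradle) [-254.1  -48.1  205.7] t 12.8 F [-0.4 -0.8  0.9] w 0.0495
rows [0.453, -0.065, 0.054] [-0.004, -0.383, 0.019]
```

```bash
python3 -c "
from h import *
plant_tip(-.268,-.034,.11,35)
plant_tip(-.268,-.034,.055,35)"
```

```text
rows [2.314, 0.473, 2.422] [-0.004, -0.383, 0.019]
rows [3.315, 0.475, 3.958] [-0.004, -0.383, 0.019]
```

```bash
python3 -m handwheel '[0.8,0.2,0.6,0,-0.3,0,1.5,0.4,1.5,0,-0.4,0,2.3,0.5,2.4,0,-0.4,0,2.7,0.5,3,0,-0.4,0,2.7,0.5,3,0,-0.4,0]'  >/dev/null; python3 -c "
from h import *
st();tipc()
plant_tip(-.265,-.034,.055,35)
s=ctrl.grab_frame('scene')[:,:,::-1]
cv2.imwrite('pics/s11.png',s)
s=ctrl.grab_frame('wrist')[:,:,::-1]
cv2.imwrite('pics/w11.png',s)
s=ctrl.grab_frame('top')[:,:,::-1]
cv2.imwrite('pics/t11.png',s)"
```

```text
t 13.22 pos [0.5235 0.3683 0.2237] yawy -5.62 tilt [-0.06  -0.574] F [-1.02 -0.45  0.29] w 0.0494 q [-0.68  1.06 -0.19  1.42  0.55  1.27 -1.25]
tip(cradle) [-264.3  -33.1   88.1] t 13.22 F [-1.  -0.4  0.3] w 0.0494
rows [0.632, -0.053, 0.888] [-0.06, 0.044, -0.005]
```

View pics/s11.png

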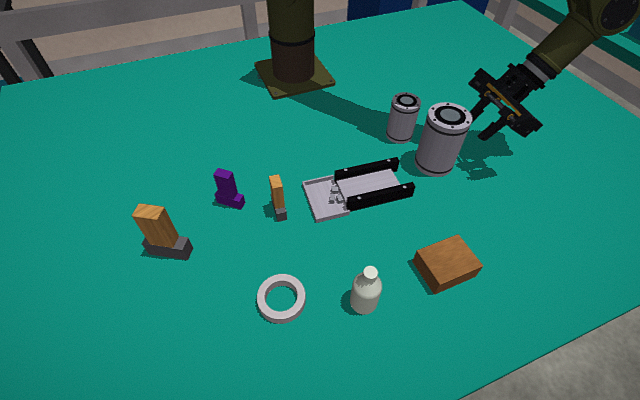

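View pics/t11.png

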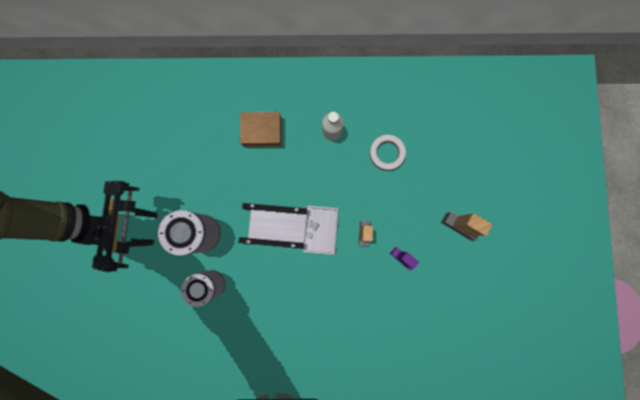

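```bash
python3 -m handwheel '[0.3,0,0.4,0,0,0,0.6,-0.05,0.85,0,0,0,0.63,-0.05,0.9,0,0,0,0.63,-0.05,0.9,0,0,0]'  >/dev/null; python3 -c "
from h import *
tipc()
plant_tip(-.240,-.034,.055,35)"
```

```text
tip(cradle) [-267.7  -35.    57.1] t 13.7 F [-0.5  0.6  1.2] w 0.0493
rows [-0.726, 0.025, 0.589] [-0.015, 0.022, 0.016]
```

```bash
python3 -m handwheel '[-0.3,0,0.25,0,0,0,-0.6,0.02,0.5,0,0,0,-0.9,0.03,0.72,0,0,0,-0.9,0.03,0.72,0,0,0]'  >/dev/null; python3 -c "
from h import *
st();tipc()
for P in [(-.214,-.0255),(-.195,-.015),(-.17,-.003)]: plant_tip(*P,.055,35)
s=ctrl.grab_frame('wrist')[:,:,::-1]
cv2.imwrite('pics/w12.png',s)
s=ctrl.grab_frame('top')[:,:,::-1]
crop(s,80,170,260,320,4,'t12.png')"
```

```text
t 14.03 pos [0.5201 0.3352 0.1923] yawy -5.54 tilt [-0.055 -0.574] F [-0.26 -0.18  0.61] w 0.0496 q [-0.66  1.08 -0.18  1.5   0.59  1.16 -1.28]
tip(cradle) [-231.1  -32.7   56.6] t 14.03 F [-0.3 -0.2  0.6] w 0.0496
rows [-0.453, 0.237, 0.373] [-0.008, 0.038, -0.022]
rows [-0.97, 0.588, 0.737] [-0.008, 0.038, -0.022]
rows [-1.65, 0.99, 1.217] [-0.008, 0.038, -0.022]
```

View pics/w12.png

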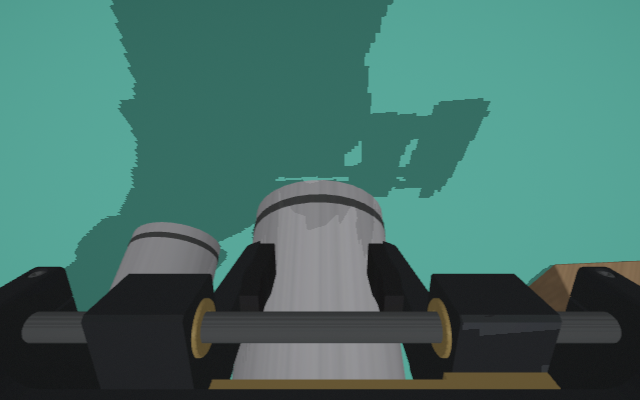

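View pics/t12.png

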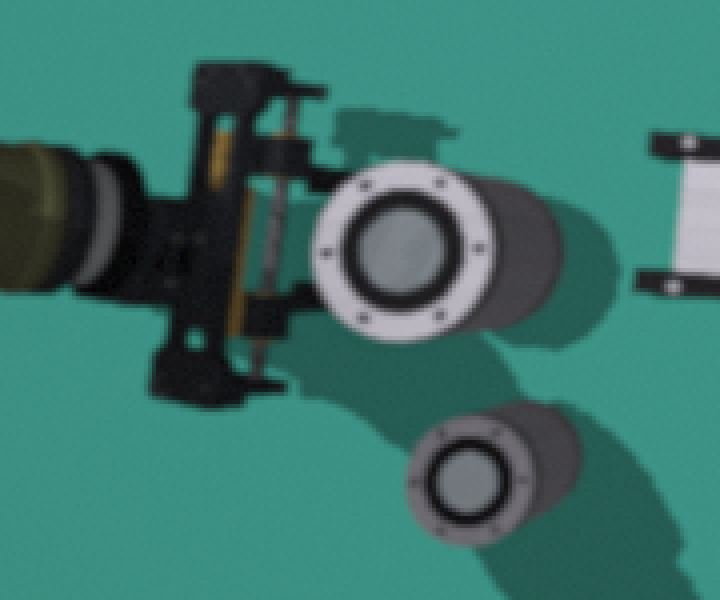

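```bash
python3 -m handwheel '[-0.15,0.05,0.12,0,0,0,-0.3,0.13,0.25,0,0,0,-0.45,0.22,0.36,0,0,0,-0.65,0.34,0.5,0,0,0,-0.8,0.45,0.62,0,0,0]'  >/dev/null; python3 -c "
from h import *
tipc()
for P in [(-.195,-.015),(-.18,-.006),(-.17,-.003)]: plant_tip(*P,.055,35)
s=ctrl.grab_frame('scene')[:,:,::-1]
crop(s,360,60,540,210,4,'s13.png')
s=ctrl.grab_frame('top')[:,:,::-1]; c=cam('top')
crop(s,80,170,260,320,4,'t13.png')"
```

```text
tip(cradle) [-203.1  -19.5   54.7] t 14.55 F [-1.7  1.9  2.3] w 0.0498
rows [-0.227, 0.149, 0.147] [0.001, -0.003, -0.001]
rows [-0.636, 0.449, 0.434] [0.001, -0.003, -0.001]
rows [-0.909, 0.549, 0.625] [0.001, -0.003, -0.001]
```

View pics/s13.png

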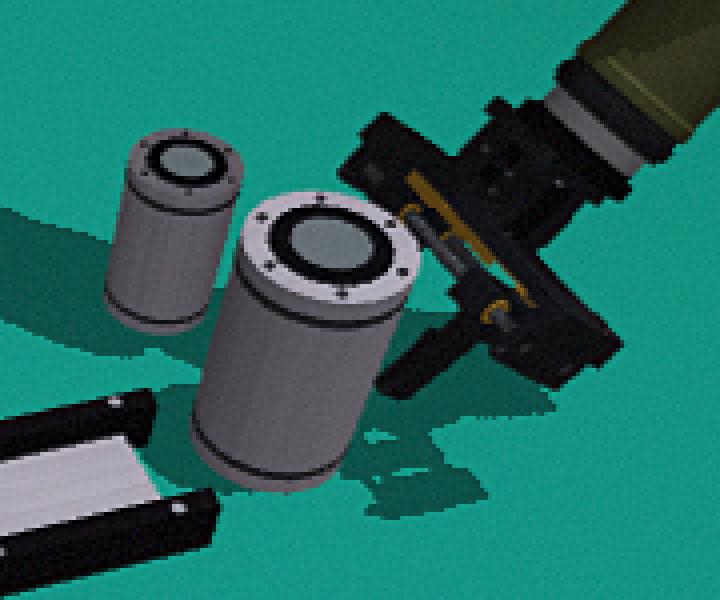

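View pics/t13.png

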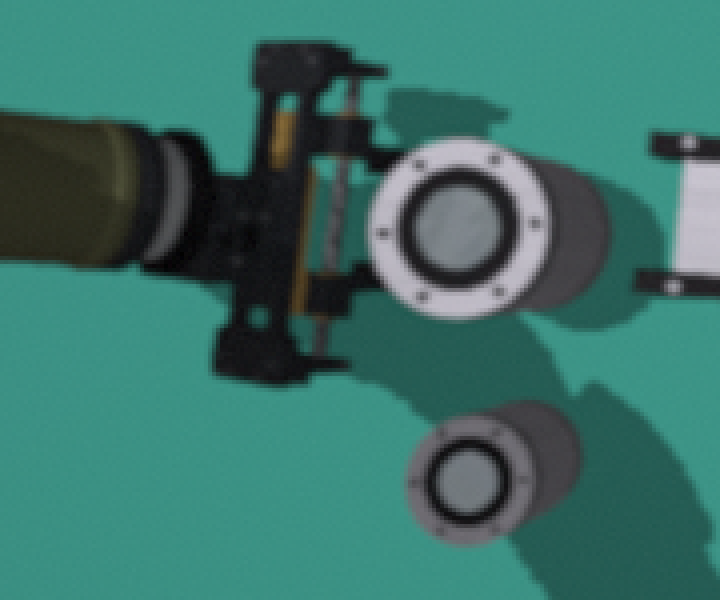

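```bash
python3 -m handwheel '[-0.15,0.1,0.11,0,0,0,-0.33,0.23,0.23,0,0,0,-0.5,0.36,0.35,0,0,0,-0.68,0.49,0.46,0,0,0,-0.75,0.6,0.52,0,0,0]'  >/dev/null; python3 -c "
from h import *
tipc()
for P in [(-.17,0),(-.1615,0)]: plant_tip(*P,.055,35)
s=ctrl.grab_frame('top')[:,:,::-1]; c=cam('top')
crop(s,80,170,260,320,4,'t14.png')
print(w2c(onz(c,[460/4+79.6,228/4+169.6],.15)).round(4))"
```

```text
tip(cradle) [-174.    -0.9   54.8] t 15.07 F [-0.8  0.8  0.1] w 0.0495
rows [-0.125, 0.029, 0.07] [-0.005, 0.023, -0.015]
rows [-0.357, 0.03, 0.233] [-0.005, 0.023, -0.015]
[[-0.1527 -0.0193  0.15  ]]
```

View pics/t14.png

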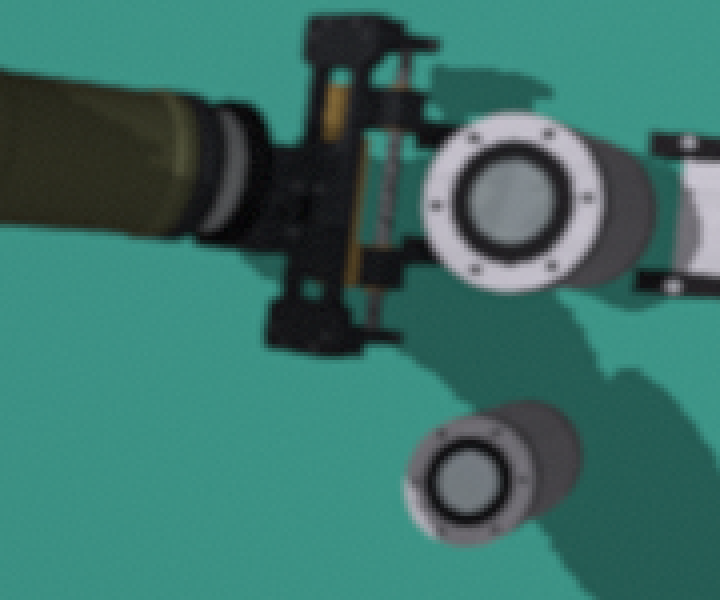

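```bash
python3 -m handwheel '[-0.1,0.03,0.06,0,0,0,-0.18,0.03,0.12,0,0,0,-0.25,0.03,0.17,0,0,0,-0.3,0.03,0.2,0,0,0,-0.3,0.03,0.2,0,0,0]'  >/dev/null; python3 -c "
from h import *
tipc()
s=ctrl.grab_frame('top')[:,:,::-1]; c=cam('top')
crop(s,80,170,260,320,4,'t15.png')
print(w2c(onz(c,[513/4+79.6,202/4+169.6],.15)).round(4))"
```

```text
tip(cradle) [-165.    -0.8   55. ] t 15.53 F [-0.3  1.2 -1. ] w 0.0496
[[-0.1259 -0.0029  0.15  ]]
```

View pics/t15.png

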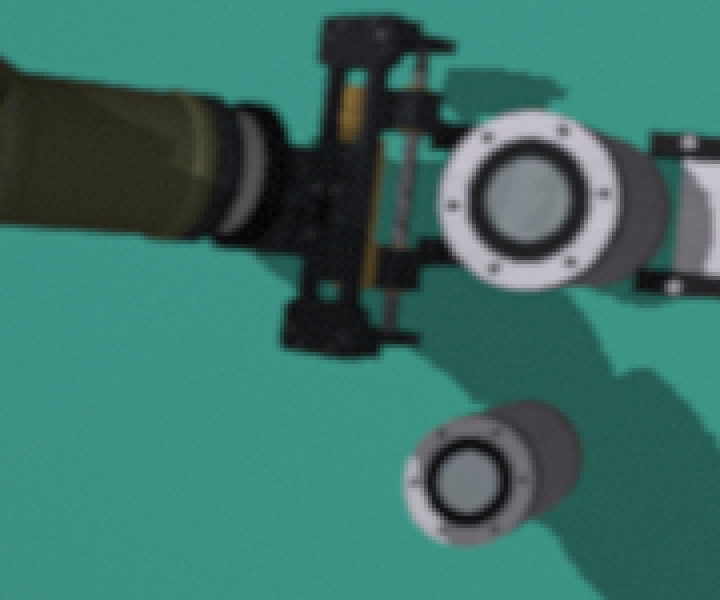

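```bash
python3 -m handwheel '[-0.06,0.03,0.04,0,0,0,-0.12,0.05,0.08,0,0,0,-0.16,0.05,0.11,0,0,0,-0.16,0.05,0.11,0,0,0]'; python3 -c "
from h import *
tipc()
s=ctrl.grab_frame('top')[:,:,::-1]; c=cam('top')
crop(s,80,170,260,320,4,'t16.png')
print(w2c(onz(c,[531/4+79.6,200/4+169.6],.15)).round(4))
s=ctrl.grab_frame('scene')[:,:,::-1]
crop(s,360,60,540,210,4,'s16.png')"
```

```text
clock: 15.92
position: [0.5466, 0.2612, 0.1912]
ee_rot: [0.202, 0.706, 0.642, -0.221]
wrist_force: [0.6, 5.4, 0.4]
grip_width: 0.0497
tip(cradle) [-160.8    1.1   54.9] t 15.92 F [0.6 5.4 0.4] w 0.0497
[[-0.1163 -0.001   0.15  ]]
```

View pics/t16.png

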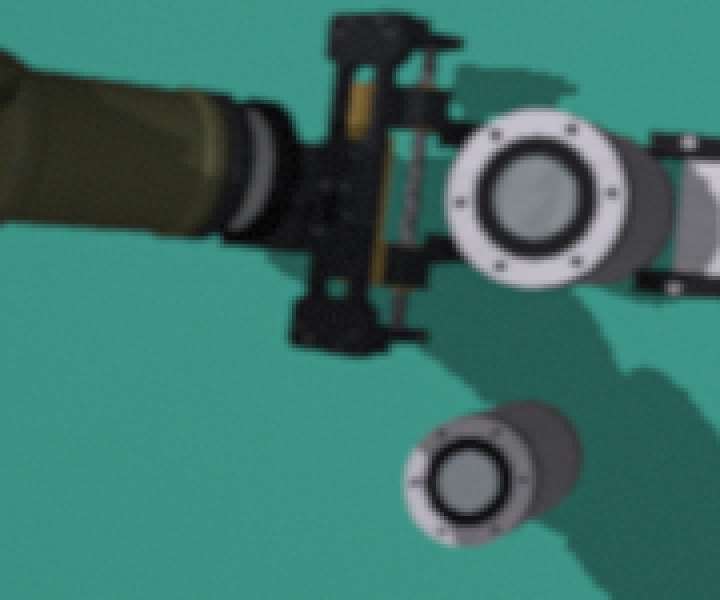

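View pics/s16.png

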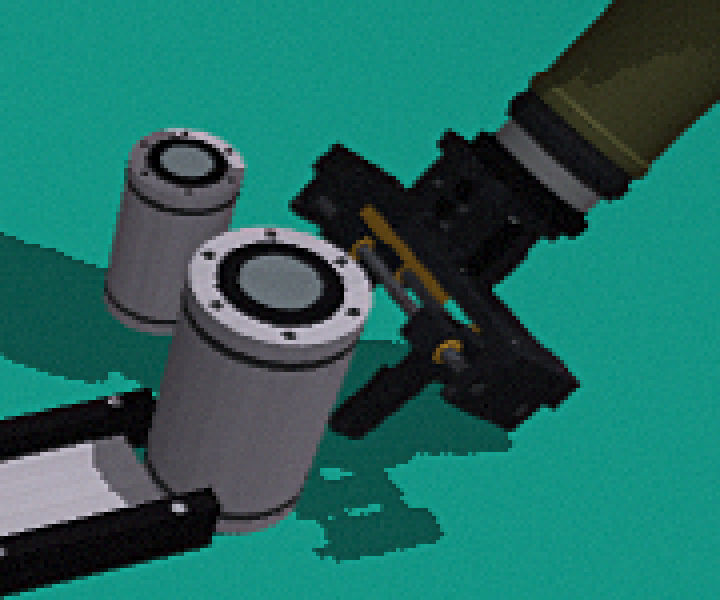

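```bash
python3 -m handwheel '[0.41,-0.03,-0.29,0,0,0,0.41,-0.03,-0.29,0,0,0,0,-0.03,-1,0,0,0,-0.55,-0.03,-1.7,0,0,0,-1.06,-0.03,-2.39,0,0,0]'>/dev/null; python3 -m handwheel '[0,0,0,0,0,0,0,0,0,0,0,0]'; python3 -c "
from h import *
tipc()
plant_tip(-.162,.0004,.132,35)
s=ctrl.grab_frame('top')[:,:,::-1]; c=cam('top')
crop(s,80,170,260,320,4,'t17.png')"
```

```text
clock: 16.6
position: [0.5473, 0.2743, 0.2691]
ee_rot: [0.203, 0.706, 0.641, -0.222]
wrist_force: [-0.2, 0.4, -0.8]
grip_width: 0.0492
tip(cradle) [-173.3    0.4  133.3] t 16.6 F [-0.2  0.4 -0.8] w 0.0492
rows [-0.291, 0.005, 0.251] [0.012, 0.011, -0.026]
```

View pics/t17.png

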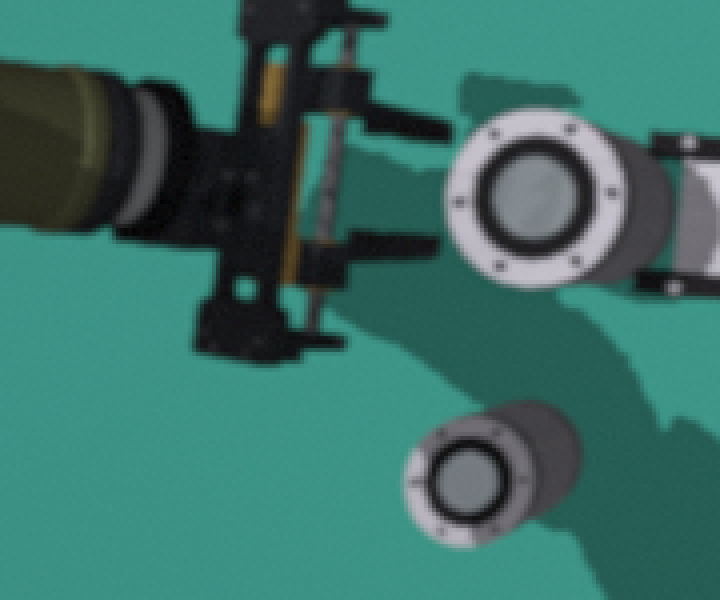

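```bash
python3 -m handwheel '[-0.16,0,0.12,0,0,0,-0.33,0,0.24,0,0,0,-0.5,0,0.36,0,0,0,-0.66,0,0.47,0,0,0,-0.82,0,0.58,0,0,0]'; python3 -c "
from h import *
tipc()
s=ctrl.grab_frame('scene')[:,:,::-1]
crop(s,330,60,510,210,4,'s18.png')"
```

```text
clock: 17.07
position: [0.5445, 0.2499, 0.2689]
ee_rot: [0.2, 0.706, 0.644, -0.217]
wrist_force: [-0.3, 18.7, 14.2]
grip_width: 0.0492
tip(cradle) [-150.6    0.7  131.8] t 17.07 F [-0.3 18.7 14.2] w 0.0492
```

View pics/s18.png

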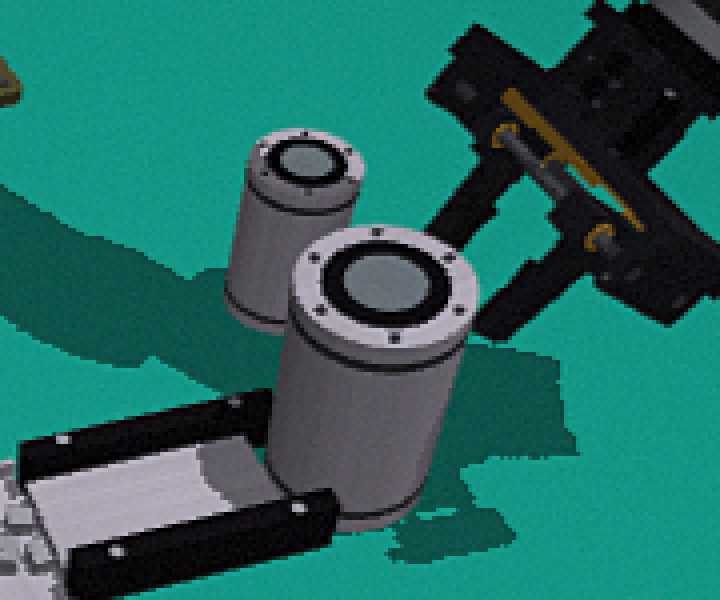

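```bash
python3 -m handwheel '[-0.15,0,-0.12,0,0,0,-0.25,0,-0.12,0,0,0,-0.35,0,-0.12,0,0,0,-0.45,0,-0.12,0,0,0,-0.53,0,-0.12,0,0,0]'; python3 -c "
from h import *
tipc()
s=ctrl.grab_frame('scene')[:,:,::-1]
crop(s,330,60,510,210,4,'s19.png')"
```

```text
clock: 17.53
position: [0.5429, 0.2339, 0.2796]
ee_rot: [0.202, 0.706, 0.642, -0.223]
wrist_force: [0.0, 3.0, 1.6]
grip_width: 0.0498
tip(cradle) [-132.8   -0.3  143.7] t 17.53 F [0.  3.  1.6] w 0.0498
```

View pics/s19.png

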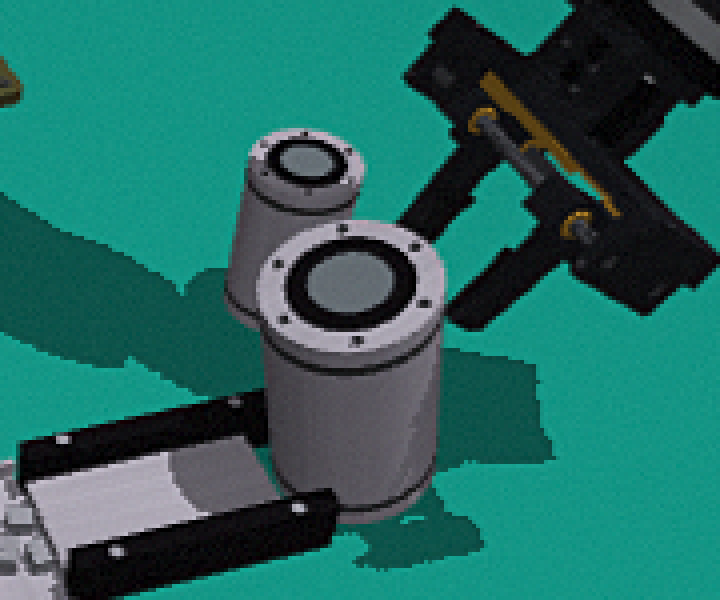

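```bash
python3 -m handwheel '[-0.15,0,0.01,0,0,0,-0.3,0,0.04,0,0,0,-0.45,0,0.08,0,0,0,-0.58,0,0.12,0,0,0,-0.7,0,0.165,0,0,0]'; python3 -c "
from h import *
tipc()
s=ctrl.grab_frame('scene')[:,:,::-1]
crop(s,330,60,510,210,4,'s20.png')"
```

```text
clock: 18.0
position: [0.541, 0.2135, 0.2878]
ee_rot: [0.203, 0.706, 0.641, -0.223]
wrist_force: [1.1, 1.5, 0.3]
grip_width: 0.0496
tip(cradle) [-112.2   -0.4  152. ] t 18.0 F [1.1 1.5 0.3] w 0.0496
```

View pics/s20.png

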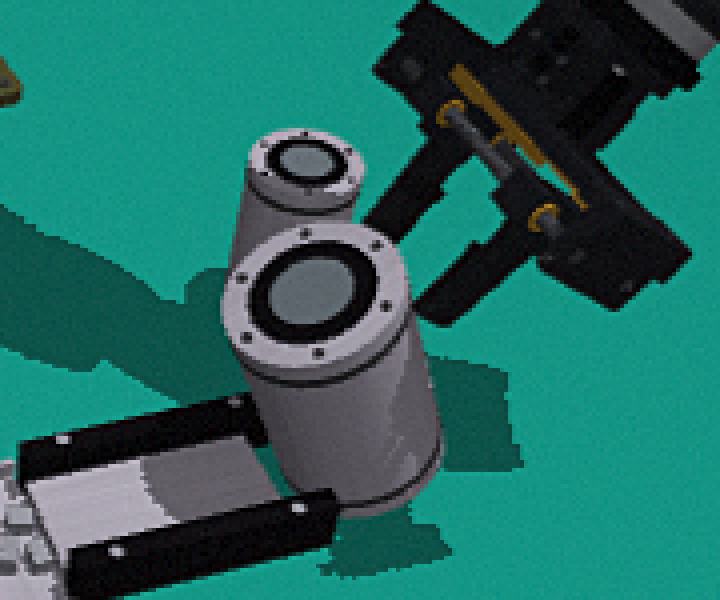

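```bash
python3 -m handwheel '[-0.14,0,0.08,0,0,0,-0.28,0,0.17,0,0,0,-0.42,0,0.27,0,0,0,-0.55,0,0.37,0,0,0,-0.66,0,0.46,0,0,0]'; python3 -c "
from h import *
tipc()
s=ctrl.grab_frame('scene')[:,:,::-1]
crop(s,330,60,510,210,4,'s21.png')"
```

```text
clock: 18.47
position: [0.5388, 0.1895, 0.288]
ee_rot: [0.203, 0.706, 0.641, -0.223]
wrist_force: [0.4, 0.2, -0.2]
grip_width: 0.0491
tip(cradle) [-88.1  -0.3 152.1] t 18.47 F [ 0.4  0.2 -0.2] w 0.0491
```

View pics/s21.png

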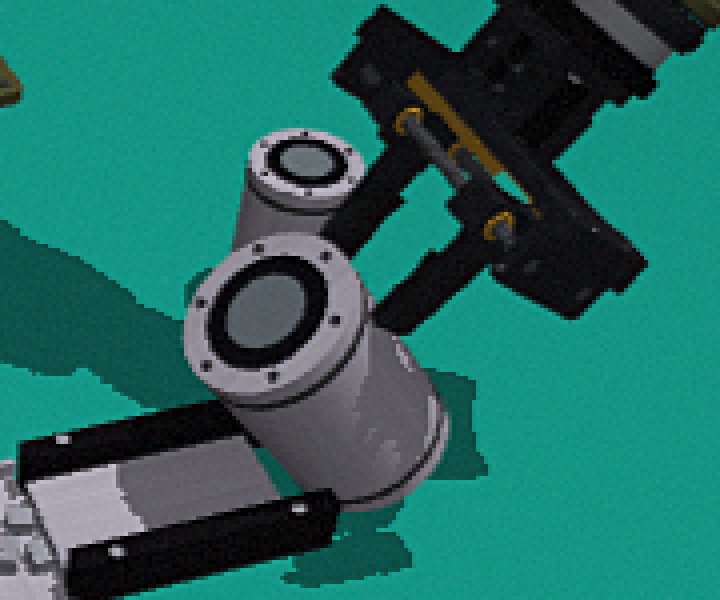

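Near balance. Continue forward, staying around z 150.

```bash
python3 -m handwheel '[-0.12,0,0.1,0,0,0,-0.24,0,0.2,0,0,0,-0.36,0,0.3,0,0,0,-0.48,0,0.4,0,0,0,-0.6,0,0.48,0,0,0]'; python3 -c "
from h import *
tipc()
s=ctrl.grab_frame('scene')[:,:,::-1]
crop(s,330,60,510,210,4,'s22.png')"
```

```text
clock: 18.93
position: [0.5365, 0.1671, 0.2862]
ee_rot: [0.202, 0.706, 0.642, -0.223]
wrist_force: [-0.0, -0.4, 0.0]
grip_width: 0.0496
tip(cradle) [-65.7  -0.4 150.3] t 18.93 F [-0.  -0.4  0. ] w 0.0496
```

View pics/s22.png

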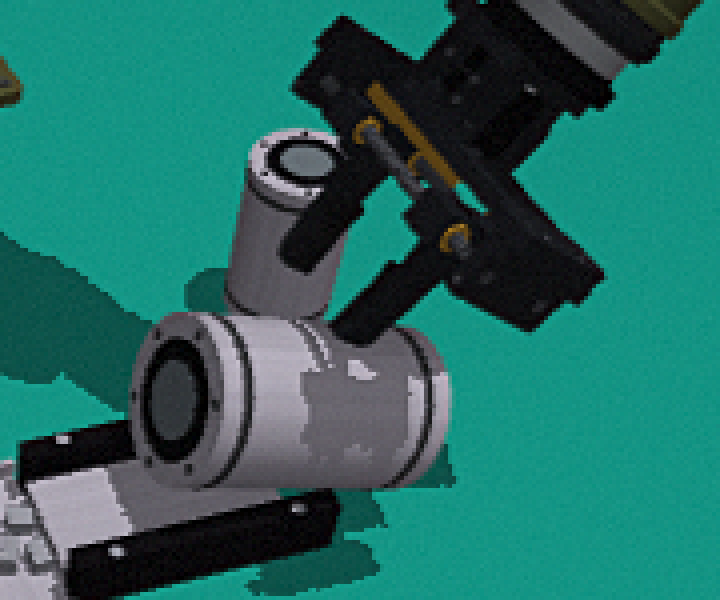

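```bash
python3 -m handwheel '[-0.3,0,-0.5,0,0,0,-0.5,0,-1.2,0,0,0,-0.5,0,-2.3,0,0,0,0,0,-3.4,0,0,0,0.8,0,-4.5,0,0,0]'; python3 -m handwheel '[1,0,-0.7,0,0,0,2,0,-1.4,0,0,0,3,0,-2.1,0,0,0,3,0,-2.1,0,0,0]'; python3 -c "
from h import *
tipc()
s=ctrl.grab_frame('scene')[:,:,::-1]
cv2.imwrite('pics/s23.png',s)
crop(s,270,90,450,230,4,'s23c.png')
s=ctrl.grab_frame('top')[:,:,::-1]
cv2.imwrite('pics/t23.png',s);crop(s,180,180,360,280,4,'t23c.png')"
```

```text
clock: 19.4
position: [0.5465, 0.2629, 0.3858]
ee_rot: [0.203, 0.707, 0.64, -0.223]
wrist_force: [2.1, -0.5, -0.6]
grip_width: 0.0491
clock: 19.73
position: [0.5538, 0.3817, 0.382]
ee_rot: [0.2, 0.703, 0.646, -0.22]
wrist_force: [-1.4, 0.2, -0.0]
grip_width: 0.0494
tip(cradle) [-282.2   -3.   245.2] t 19.73 F [-1.4  0.2 -0. ] w 0.0494
```

View pics/s23.png

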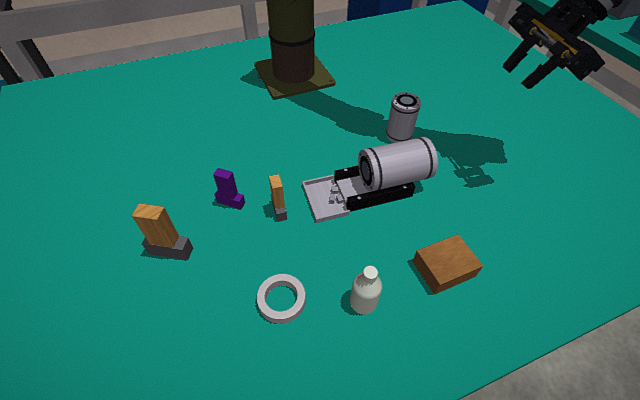

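View pics/s23c.png

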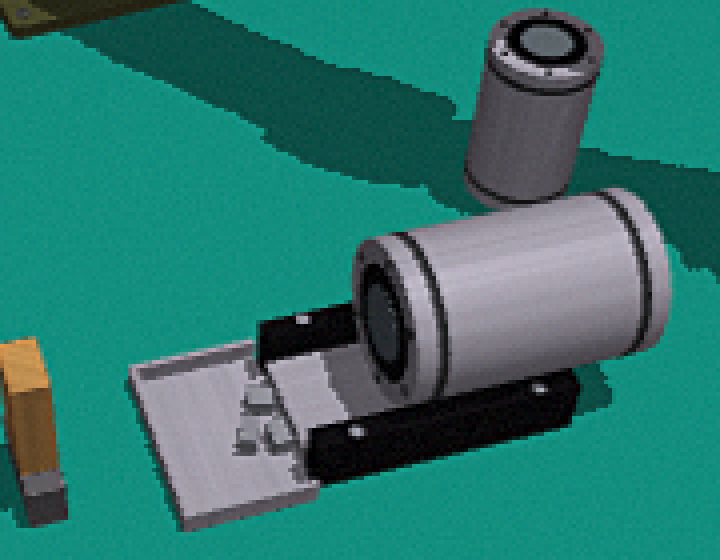

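View pics/t23c.png

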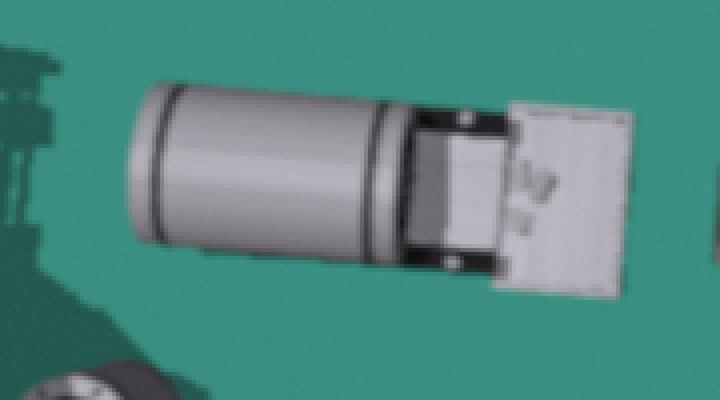

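```bash
python3 - <<'E'
from h import *
c=cam('top'); k=lambda L:[(x/4+180-.4,y/4+180-.4) for x,y in L]
print("top line front edge / rear",w2c(onz(c,k([(411,170),(134,165)]),.08)).round(3))
print("silhouette sides at seam1/seam2",w2c(onz(c,k([(380,100),(368,263),(178,85),(152,243)]),.069)).round(4))
print("chips",w2c(onz(c,k([(517,177),(541,187),(518,221)]),.012)).round(4))
s=cam('scene')
k=lambda L:[(x/4+270-.4,y/4+90-.4) for x,y in L]
print("front face low rim", w2c(onz(s,k([(258,397),(246,440),(280,432)]),.012)).round(4), )
E
```

```text
top line front edge / rear [[ 0.027  0.009  0.08 ]
 [-0.135 -0.002  0.08 ]]
silhouette sides at seam1/seam2 [[ 0.0037  0.049   0.069 ]
 [ 0.0062 -0.0475  0.069 ]
 [-0.1173  0.0476  0.069 ]
 [-0.1219 -0.0468  0.069 ]]
chips [[ 0.087   0.0123  0.012 ]
 [ 0.1026  0.0073  0.012 ]
 [ 0.0901 -0.0151  0.012 ]]
front face low rim [[ 0.0902 -0.0133  0.012 ]
 [ 0.1071  0.0154  0.012 ]
 [ 0.0866  0.0154  0.012 ]]
```

```bash
python3 - <<'E'
from h import *
c=cam('top'); t=cv2.imread('pics/t23.png'); crop(t,200,190,300,255,7,'t23d.png')
s=cv2.imread('pics/s23.png'); crop(s,345,125,450,205,7,'s23d.png')
E
```

```text
(no output)
```

View pics/t23d.png

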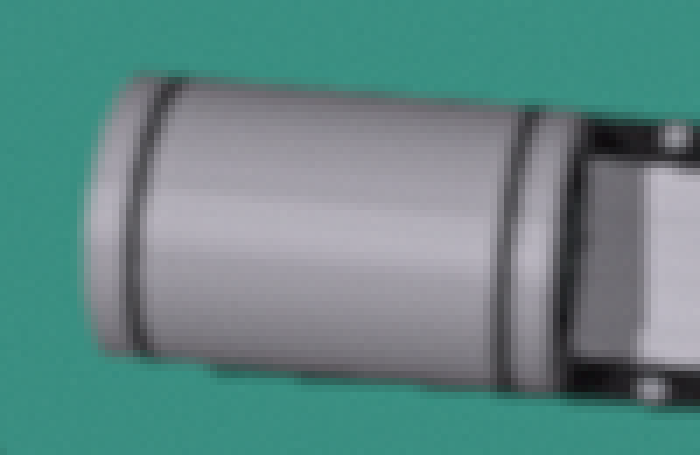

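View pics/s23d.png

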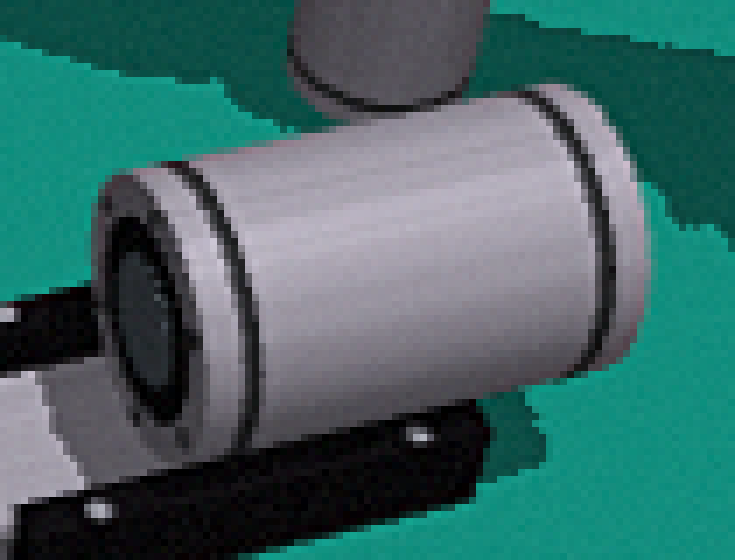

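```bash
python3 - <<'E'
from h import *
c=cam('top'); k=lambda L:[(x/7+200-.43,y/7+190-.43) for x,y in L]
print(w2c(onz(c,k([(578,118),(561,392),(132,78),(106,352)]),.069)).round(4))
s=cam('scene'); k=lambda L:[(x/7+345-.43,y/7+125-.43) for x,y in L]
print(w2c(onz(s,k([(147,295),(100,190),(185,460)]),.069)).round(4))
for x in (-.06,-.055,-.05,-.045,-.04):
  print(x,((proj(s,c2w([x+.075,0,.069]))-[345,125]+.43)*7).round(0),((proj(c,c2w([[x+.075,.048,.069],[x+.075,-.048,.069]]))-[200,190]+.43)*7).round(0).tolist())
E
```

```text
[[ 0.022   0.0462  0.069 ]
 [ 0.0253 -0.0463  0.069 ]
 [-0.1308  0.0467  0.069 ]
 [-0.1288 -0.0463  0.069 ]]
[[ 0.0194 -0.0092  0.069 ]
 [ 0.0164 -0.0589  0.069 ]
 [ 0.0342  0.059   0.069 ]]
-0.06 [[171. 312.]] [[558.0, 111.0], [530.0, 394.0]]
-0.055 [[156. 315.]] [[573.0, 112.0], [545.0, 396.0]]
-0.05 [[141. 319.]] [[587.0, 114.0], [560.0, 397.0]]
-0.045 [[127. 322.]] [[602.0, 115.0], [574.0, 398.0]]
-0.04 [[112. 325.]] [[616.0, 116.0], [589.0, 399.0]]
```

```bash
python3 - <<'E'
from h import *
st(); print(ctrl.close_job())
E
```

```text
t 19.83 pos [0.5555 0.3753 0.3824] yawy -5.28 tilt [-0.053 -0.571] F [ 0.16 -0.78  0.43] w 0.0492 q [-0.67  0.9  -0.19  1.24  0.5   1.55 -1.07]
the job is handed in; nothing more can be done
None
```

I handed the job in at about 19.8 s, and my last camera checks showed every part of it met. No verdict was reported.

- **Offcuts:** I pushed all three off the bed with the scraper held in the gripper. They lie in the tray at cradle x of about 87–105 mm. The closest one to the bed's end is about 6 mm inside the 81 mm limit.
- **Scraper:** it stands on the bench beyond the tray at about (0.50, -0.22), let go and clear of the cradle and housing.
- **Housing, upright:** I slid it to the cradle mouth with the partly open fingers. It sat there within a few millimetres, on its own, before I tipped it.
- **Housing, tipped:** the first push, along x only, rose to about 19 N sideways with friction resisting. I then moved the fingers up as well as forward, and it tipped over and dropped on to the rails by itself.
- **Final position:** the housing lies along the rails, centred to about 1 mm by its outline in the top view. Its middle is at cradle x of about -52 to -56 mm, where I had expected about -41 mm. The limit is -65 mm, so I left it alone.
- **Disagreement:** my first reading of the housing's end face in the scene camera put it about 9 mm off centre. Re-reading the outline of that face by eye brought it into line with the top view.
- **Other objects:** the bottle, carton and tape roll looked unmoved in the last scene picture; I did not measure them.

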